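Open the full float canister

TASK

Two look-alike screw-top canisters stand on the cabinet; lift them to feel which one is full, and stand that one upright in the square cradle, which keeps it from turning. Unscrew its cap anticlockwise with several twists, regripping in between, until it lifts free, and lay the cap flat on the bare cabinet top, leaving the open canister standing in the cradle. Leave the empty canister closed and standing upright on the bare cabinet top, tip neither canister over, and do not push the other things on the cabinet about.

Things in the scene. Friction and masses are not known exactly. Their poses are not given: they have to be found in the camera images.
- canister_a: Square grey canister, loose, 60 x 60 mm, 78 mm high to its shoulder; 118.5 mm with its cap on. The cap hides a threaded neck, 36 mm tall, 47 mm across. Origin: centre of its underside; z up its axis; x, y square to its sides. Looks just like canister_b: one is full (0.6 to 0.8 kg with cap), one empty (0.2 kg), at random; only lifting tells. It may be lifted by its cap.
- canister_b: Square grey canister, loose, 60 x 60 mm, 78 mm high to its shoulder; 118.5 mm with its cap on. The cap hides a threaded neck, 36 mm tall, 47 mm across. Origin: centre of its underside; z up its axis; x, y square to its sides. Looks just like canister_a: one is full (0.6 to 0.8 kg with cap), one empty (0.2 kg), at random; only lifting tells. It may be lifted by its cap.
- cap_a: Black ribbed screw cap of canister_a, 58 mm across, 39 mm tall, 45 g. Origin: centre of its open underside, 79.5 mm above the canister's underside when screwed on; z to its top. Turned anticlockwise from above it climbs 18 mm a turn and comes free after 3.6 rad (10 mm); more does no harm; not before. A sprung seal makes it stiff at first (0.2 N m): an unheld canister turns with it.
- cap_b: Black ribbed screw cap of canister_b, 58 mm across, 39 mm tall, 45 g. Origin: centre of its open underside, 79.5 mm above the canister's underside when screwed on; z to its top. Turned anticlockwise from above it climbs 18 mm a turn and comes free after 3.6 rad (10 mm); more does no harm; not before. A sprung seal makes it stiff at first (0.2 N m): an unheld canister turns with it.
- cradle: Fixed dark steel cradle: a 120 (x) x 92 (y) x 6 mm base plate with four walls round a square socket, 68 x 68 mm inside; walls 10 mm thick, tops 30 mm above the cabinet top. Origin: centre of the underside; x, y square to its walls. A canister fits any of the four ways round with 4 mm to spare on every side, and then turns by at most 8 degrees.
- cradle_floor (a point): Centre of the cradle's socket floor, 6 mm above the cabinet top, axes as the cradle's.
- tape: Roll of tape, 93 mm across, 48 mm high, lying flat, loose; to be left alone. Origin: centre of its underside.
- ink_pad: Closed flat ink pad with a dark lid, 77 x 110 x 14 mm, loose; to be left alone. Origin: centre of its underside.
- stapler: Stapler, 131 x 36 x 46 mm, loose; to be left alone. Origin: centre of its underside.
- slip_roll: White roll of slip paper standing on end, 52 mm across, 57 mm high, loose; to be left alone. Origin: centre of its underside.
- eraser: Eraser, 21 x 45 x 12 mm, loose, near the front edge; to be left alone. Origin: centre of its underside.

How it is judged (in metres and radians):
On the way, in this order (a step that is already met when the one before it is completed fails the run):
1. the full canister stands upright in the cradle, its cap still on ((((horizontal distance between canister_a and cradle_floor below 0.012 m and height (world z) of canister_a below 0.012 m and angle between canister_a's own z axis and vertical below 0.1 rad and contact force between canister_a and cradle above 3.3 N) and (horizontal distance between cap_a and canister_a below 0.01 m and z of cap_a in the frame of canister_a between 0.07 and 0.0835 m)) or ((horizontal distance between canister_b and cradle_floor below 0.012 m and height (world z) of canister_b below 0.012 m and angle between canister_b's own z axis and vertical below 0.1 rad and contact force between canister_b and cradle above 3.3 N) and (horizontal distance between cap_b and canister_b below 0.01 m and z of cap_b in the frame of canister_b between 0.07 and 0.0835 m)))), for 0.2 s.
2. its cap has been unscrewed and is lifted clear of the neck, the canister still in the cradle (((horizontal distance between canister_a and cradle_floor below 0.012 m and height (world z) of canister_a below 0.02 m and z of cap_a in the frame of canister_a above 0.115 m) or (horizontal distance between canister_b and cradle_floor below 0.012 m and height (world z) of canister_b below 0.02 m and z of cap_b in the frame of canister_b above 0.115 m))), for 0.1 s.
At the end, for the whole second after the job is handed in: Full canister upright (0.1 rad) on the cradle floor, open, its weight (over 3.3 N) on the cradle; its cap flat on the bare cabinet top, either way up (6 mm, 0.1 rad), at rest; empty canister upright on the bare cabinet top, its cap still on (risen under 4 mm) ((((horizontal distance between canister_a and cradle_floor below 0.012 m and height (world z) of canister_a below 0.012 m and angle between canister_a's own z axis and vertical below 0.1 rad and contact force between canister_a and cradle above 3.3 N) and linear speed of canister_a below 0.02 m/s and (((angle between cap_a's own z axis and vertical below 0.1 rad and height (world z) of cap_a between -0.006 and 0.006 m) or (angle between cap_a's own z axis and vertical above 3.04 rad and height (world z) of cap_a between 0.033 and 0.045 m)) and linear speed of cap_a below 0.02 m/s and angular speed of cap_a below 0.2 rad/s) and (horizontal distance between cap_b and canister_b below 0.01 m and z of cap_b in the frame of canister_b between 0.07 and 0.0835 m) and (angle between canister_b's own z axis and vertical below 0.1 rad and height (world z) of canister_b between -0.006 and 0.006 m and linear speed of canister_b below 0.02 m/s)) or ((horizontal distance between canister_b and cradle_floor below 0.012 m and height (world z) of canister_b below 0.012 m and angle between canister_b's own z axis and vertical below 0.1 rad and contact force between canister_b and cradle above 3.3 N) and linear speed of canister_b below 0.02 m/s and (((angle between cap_b's own z axis and vertical below 0.1 rad and height (world z) of cap_b between -0.006 and 0.006 m) or (angle between cap_b's own z axis and vertical above 3.04 rad and height (world z) of cap_b between 0.033 and 0.045 m)) and linear speed of cap_b below 0.02 m/s and angular speed of cap_b below 0.2 rad/s) and (horizontal distance between cap_a and canister_a below 0.01 m and z of cap_a in the frame of canister_a between 0.07 and 0.0835 m) and (angle between canister_a's own z axis and vertical below 0.1 rad and height (world z) of canister_a between -0.006 and 0.006 m and linear speed of canister_a below 0.02 m/s)))); the robot touches nothing.
It fails at once if a canister is tipped by more than 0.6 rad (angle between any of canister_a, canister_b's own z axis and vertical above 0.6 rad).
It fails at once if one of the loose bystanders is moved by more than 30 mm (distance of any of tape, ink_pad, stapler, slip_roll, eraser from where it was at the start of the episode above 0.03 m).
It also fails if it takes over 72 s, if anything falls off the work surface, if the arm or the gripper's body presses on something with over 40 N, if the wrist force passes 120 N, or if a joint passes its speed limit or range.

ROBOT

A 7-joint arm with a two-finger parallel gripper is mounted at the origin on a cart in front of the work surface, level with it; the furniture and walls round the work are solid. World frame = base frame: x ahead of the robot, y to its left, z up, the work surface at z = 0. Lengths are in m, angles in degrees, forces in N, time in s.
With the tool pointing down it reaches from about 0.425 to 0.825 m from the base axis. Payload 3.6 kg.
Tool frame: the origin (TCP) lies at the very end of the fingers, on their centre line; the grasp point (between the pads) lies 19 mm behind it; z points along the fingers, x is the direction in which the jaws open and shut, and the axes are right-handed (so a half turn about z gives the same grasp; the last joint's range is limited). The gripper opens to 93 mm and grips with 3 to 60 N. Pads are 15 mm wide; open, the fingers measure 128 mm over their backs; the gripper's body (75 mm by 188 mm) begins 65 mm behind the grasp point.
Start: joints at [-76.977, 35.231, -0.722, 81.555, 0.464, 63.22, -2.315], TCP at [0.163, 0.629, 0.18] pointing down, gripper open.
Joint ranges: [-178.69, 178.69], [-17.37, 117.87], [-77.05, 75.6], [15.02, 138.74], [-78.02, 258.01], [0.78, 113.62], [-162.83, 162.83]. Speed limits (degrees/s): [159.86, 159.86, 180, 180, 180, 180, 180].

INTERFACE

Orientations are given as [roll, pitch, yaw] about the fixed x, y, z axes, in that order (R = Rz(yaw) Ry(pitch) Rx(roll)).
In Python, from cell import state, viewer, r gives the robot as it stands. The module is installed in compiled form; this text tells all that it offers.
- The arm moves only by the tool apply_moves, never from a script. Its arguments are lists of equal length, an entry for each row: "claw": the gripper's target within -1 to 1 (shut at 1, half-way at 0, fully open at -1); "travel": the shift along the tool's x, y, z in m, a list of three; "turn": the turn about the tool's z in rad. In form: {"claw": [claw, ...], "travel": [[dx, dy, dz], ...], "turn": [turn, ...]}. A call has exactly 10 rows; each row is the pose to reach, as a shift and turn from the pose commanded when the call began, along the tool's axes at that moment; what a row does not reach only later rows make up. A row lasts 1/10 s, in which the tool goes at most 50 mm and 8.59 degrees, less where a joint would pass 70% of its speed; a pose out of reach is approached as far as the arm can. A call with a gripper value outside its range is refused whole. The fingers move at their own pace and stop on an object; "squeeze" is the grip in N (left out, the last holds). Time passes only in rows, so rows that repeat a pose let the fingers close, or fill a call up. It gives the time, the measured TCP pose, the force and the opening at its end, in the units of the state.
- state(): the state, without advancing time (a new reading comes with each control period).
- viewer.capture(name): name is "side" or "top" or "wrist"; returns the picture (384x512x3 uint8, blue, green, red); there is no depth.
- viewer.get_calibration(name): a dict with "fx", "fy", "cx", "cy" (pixels), "view" (4x4, takes a point from world to camera coordinates). Camera axes: x right, y down, z forward; pixel columns grow to the right and rows downward; lengths in m; the calibration is good to about 2 mm. A picture is of the moment at which its call begins: read the wrist's pose just before it. get_calibration takes no time and is no camera call; for the wrist camera it gives the pose at the moment of the call.
- r.hand_in(): hands the job in, once; it reports no verdict.
The state is a dict: "time": time; "joint_pos": joint angles; "dq": joint speeds; "joint_torque": joint torques, N m; "position": TCP position; "eef_rot": TCP orientation; "force": force on the tool from outside, world axes, zero at the start; "torque": the same for the moment, N m; "finger_gap": finger opening in m.
Only numpy, scipy, OpenCV 4.12 (cv2) and the standard library are available. Lean on these libraries where they do the work, as an engineer would, in place of code of your own. Each camera call takes 0.05 s, during which the arm holds its last target.

## Working session

There is one attempt and no reset: what is moved stays moved. The work goes in short steps, Python scripts to look and compute and a tool call to move; the robot and the scene stay as the last step left them, time stands still between calls to the robot, and variables do not carry over. Pictures are saved under pics/ and viewed, and the job is handed in when it is done.

Besides the shell and the picture viewer there is one more tool, called after "Request:" by a JSON object that holds its "op" and its "data". apply_moves: Moves the arm, as the interface text tells. Its arguments: {"type":"object","properties":{"claw":{"type":"array"},"travel":{"type":"array"},"turn":{"type":"array"},"squeeze":{"type":"number"}},"required":["claw","travel","turn"]}

```bash
mkdir -p pics
python3 - <<'E'
from cell import state, viewer, r
import cv2
print(state())
for n in ("side","top","wrist"):
    c=viewer.get_calibration(n); print(n,c)
    cv2.imwrite(f"pics/{n}0.png",viewer.capture(n))
E
```

```text
{'time': 0.0, 'joint_pos': array([-76.97737033,  35.28780894,  -0.72513955,  81.64131268,
         0.46367107,  63.21912042,  -2.3141998 ]), 'dq': array([ 0.13193775, -0.00446799, -0.10654658,  0.03890982,  0.00944242,
       -0.02936705,  0.03927836]), 'joint_torque': array([ 6.05439764e-04, -4.58930576e+01,  2.08866620e-01, -1.65751666e+01,
       -6.11296808e-02,  2.02986103e-02,  2.31471222e-04]), 'position': array([0.16294119, 0.62832324, 0.17919757]), 'eef_rot': array([1.79999619e+02, 1.45403796e-01, 7.54650639e+01]), 'force': array([ 0.51996951,  0.22880326, -0.3558425 ]), 'torque': array([-0.01212209,  0.01326906,  0.046083  ]), 'finger_gap': 0.09307201808217631}
side {'fx': 449.2496375896267, 'fy': 449.2496375896267, 'cx': 259.2056358932563, 'cy': 187.8632487851032, 'view': array([[-0.91660931,  0.39962751,  0.01119005,  0.51993023],
       [ 0.33198171,  0.77645149, -0.53564096, -0.03161782],
       [-0.22274539, -0.4872586 , -0.84437169,  1.00990945],
       [ 0.        ,  0.        ,  0.        ,  1.        ]])}
top {'fx': 436.35654568875754, 'fy': 436.35654568875754, 'cx': 247.51827604444935, 'cy': 196.87677751074114, 'view': array([[-8.73079186e-02, -9.96181347e-01, -2.25515482e-04,
        -1.03309829e-01],
       [-9.70755100e-01,  8.51303120e-02, -2.24471304e-01,
         5.22232137e-01],
       [ 2.23633324e-01, -1.93792020e-02, -9.74480673e-01,
         9.34636645e-01],
       [ 0.00000000e+00,  0.00000000e+00,  0.00000000e+00,
         1.00000000e+00]])}
wrist {'fx': 312.7014233261166, 'fy': 312.7014233261166, 'cx': 253.19276037471482, 'cy': 194.71644108081946, 'view': array([[ 0.25172391,  0.9677977 , -0.00163693, -0.64789195],
       [ 0.93665531, -0.24319746,  0.25205518, -0.02902068],
       [ 0.24354033, -0.06498155, -0.96771148,  0.38958626],
       [ 0.        ,  0.        ,  0.        ,  1.        ]])}
```

View pics/side0.png

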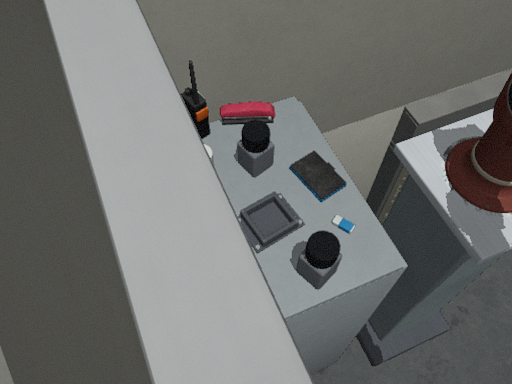

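View pics/top0.png

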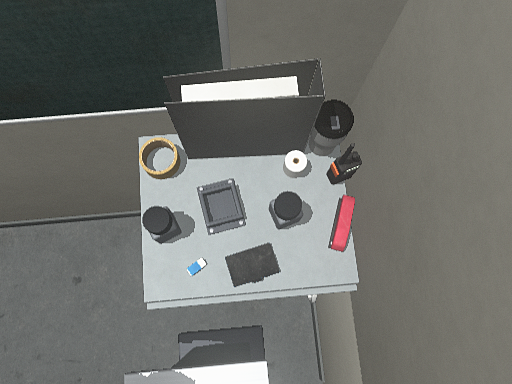

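View pics/wrist0.png

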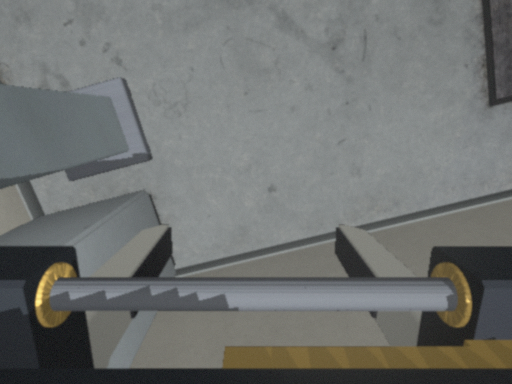

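```bash
cat > h.py <<'E'
import numpy as np, cv2
from cell import state, viewer, r
def ray(n,u,v,z,c=None):
    c=c or viewer.get_calibration(n); V=c["view"]; R=V[:3,:3]; t=V[:3,3]
    o=-R.T@t; d=R.T@np.array([(u-c["cx"])/c["fx"],(v-c["cy"])/c["fy"],1])
    return o+d*(z-o[2])/d[2]
def proj(n,p,c=None):
    c=c or viewer.get_calibration(n); q=c["view"]@np.append(p,1)
    return c["fx"]*q[0]/q[2]+c["cx"], c["fy"]*q[1]/q[2]+c["cy"]
E
python3 - <<'E'
from h import *
im=cv2.imread("pics/top0.png"); im2=cv2.resize(im[130:310,130:370],None,fx=3.3,fy=3.3,interpolation=cv2.INTER_CUBIC)
cv2.imwrite("pics/topz.png",im2)
im=cv2.imread("pics/side0.png"); im2=cv2.resize(im[90:300,170:420],None,fx=2.8,fy=2.8,interpolation=cv2.INTER_CUBIC)
cv2.imwrite("pics/sidez.png",im2)
for n in ("top","side"):
    im=cv2.imread(f"pics/{n}0.png"); g=im.max(2)
    m=(g<38).astype(np.uint8)
    k,l,s,c=cv2.connectedComponentsWithStats(m)
    for i in range(1,k):
        if 150<s[i,4]<3000: print(n,s[i],c[i], ray(n,*c[i],0.1185)[:2])
E
```

```text
side [184  64  15  41 204] [192.67647059  88.08333333] [ 0.55472621 -0.39463252]
side [182  96  28  42 354] [198.33615819 118.63276836] [ 0.57248116 -0.30728932]
side [477 115  28  35 199] [490.98492462 132.08542714] [ 0.03300051 -0.03899234]
side [230 120  40  33 757] [254.79524439 135.67503303] [ 0.48253698 -0.21992333]
side [305 232  34  37 978] [321.71881391 249.58486708] [0.47547148 0.05655198]
```

View pics/topz.png

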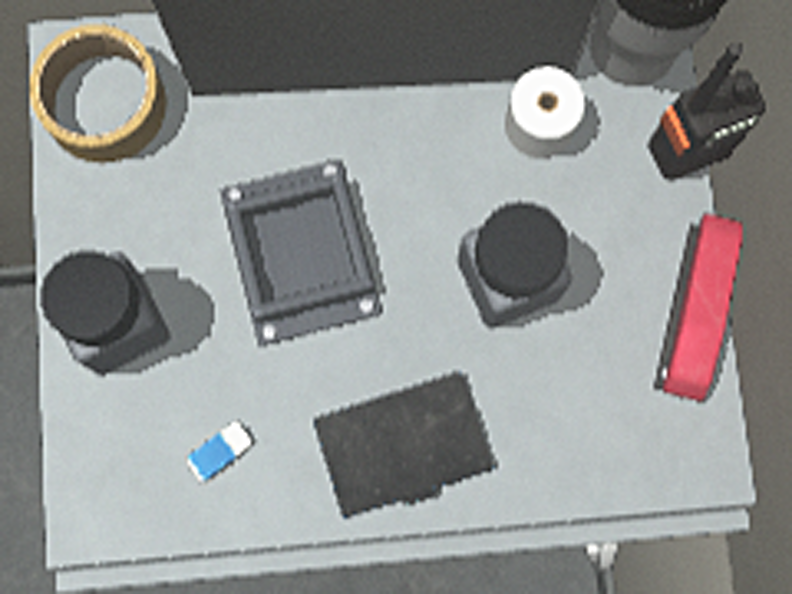

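View pics/sidez.png

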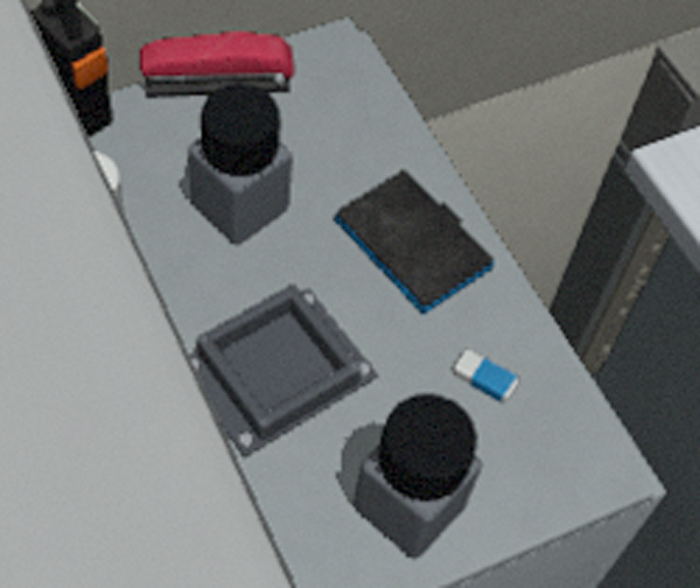

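Run:
```python
from h import *
def z(u,v,h): return np.round(ray("top",(u+.5)/3.3+130-.5,(v+.5)/3.3+130-.5,h)[:2],4)
def s(u,v,h): return np.round(ray("side",(u+.5)/2.8+170-.5,(v+.5)/2.8+90-.5,h)[:2],4)
print("L cap",z(91,297,.1185),"R cap",z(521,248,.1185))
sc=[z(*p,.007) for p in [(234,193),(330,170),(366,305),(269,331)]]; print("screws",sc,np.mean(sc,0))
print("side caps L",s(428,436,.1185),"R",s(241,115,.1185))
sc=[s(*p,.007) for p in [(308,297),(364,369),(246,440)]]; print(sc,(sc[0]+sc[2])/2)
print("holder",z(190,95,0),z(590,85,0), "roll",z(547,101,.057),"tape",z(97,92,.048),"pad",[z(*p,.014) for p in[(315,420),(463,373),(497,465),(345,516)]],"stapler",[z(*p,.046) for p in[(707,217),(742,222),(700,400),(664,390)]],"eraser",[z(*p,.012) for p in[(240,421),(204,481)]])
print("cab",z(48,565,0),z(755,500,0),z(28,20,0),z(720,230,0))
print("radio",z(690,170,0))
# canister shoulder corners
print("L can", z(98,373,0), z(168,332,.0),z(125,255,.078)); print("R can",z(493,326,0),z(460,266,.078),z(570,290,.0))
print("cradle top wall",[z(*p,.03) for p in [(222,188),(340,160),(372,288),(252,320)]])
print("inner",[z(*p,.03) for p in [(240,213),(335,190),(362,283),(265,310)]])
print("side L",[s(*p,0) for p in[(417,556)]],[s(*p,.078) for p in[(415,520),(480,462),(362,465)]])
print("side R",[s(*p,0) for p in[(237,242)]],[s(*p,.078) for p in[(236,193),(291,148),(189,150)]])
```

```text
L cap [0.4651 0.0471] R cap [ 0.4729 -0.2307]
screws [array([ 0.5547, -0.0386]), array([ 0.5659, -0.1099]), array([ 0.4636, -0.1278]), array([ 0.4509, -0.0571])] [ 0.508775 -0.08335 ]
side caps L [0.4704 0.0501] R [ 0.4757 -0.231 ]
[array([ 0.4625, -0.1304]), array([ 0.4507, -0.0574]), array([ 0.5539, -0.0392])] [ 0.5082 -0.0848]
holder [ 0.6348 -0.01  ] [ 0.6165 -0.3089] roll [ 0.5892 -0.2673] tape [0.6267 0.0504] pad [array([ 0.3843, -0.0854]), array([ 0.408 , -0.1919]), array([ 0.3422, -0.2091]), array([ 0.3167, -0.101 ])] stapler [array([ 0.4983, -0.371 ]), array([ 0.4926, -0.3949]), array([ 0.3719, -0.3487]), array([ 0.3808, -0.3252])] eraser [array([ 0.3884, -0.0328]), array([ 0.3491, -0.0052])]
cab [0.3019 0.1075] [ 0.303 -0.388] [0.7049 0.1088] [ 0.4976 -0.3904]
radio [ 0.5446 -0.3747]
L can [0.4325 0.0673] [0.4577 0.0159] [0.4996 0.0309]
R can [ 0.4416 -0.2177] [ 0.4724 -0.1931] [ 0.4629 -0.276 ]
cradle top wall [array([ 0.5531, -0.0323]), array([ 0.5664, -0.1181]), array([ 0.4714, -0.133 ]), array([ 0.4561, -0.0474])]
inner [array([ 0.5337, -0.044 ]), array([ 0.5446, -0.1127]), array([ 0.4756, -0.1263]), array([ 0.4623, -0.057 ])]
side L [array([0.4794, 0.0839])] [array([0.4915, 0.0836]), array([0.4343, 0.0651]), array([0.5056, 0.0367])]
side R [array([ 0.4907, -0.2028])] [array([ 0.495, -0.195]), array([ 0.4401, -0.2174]), array([ 0.5118, -0.2458])]
```

Request:
{"op": "apply_moves", "data": {"claw": [-1,-1,-1,-1,-1,-1,-1,-1,-1,-1], "travel": [[-0.029,0.026,-0.007],[-0.058,0.052,-0.014],[-0.087,0.078,-0.021],[-0.116,0.104,-0.028],[-0.145,0.13,-0.035],[-0.174,0.156,-0.042],[-0.203,0.182,-0.049],[-0.232,0.208,-0.056],[-0.261,0.234,-0.063],[-0.29,0.26,-0.07]], "turn": [0.12,0.25,0.38,0.51,0.64,0.77,0.9,1.03,1.16,1.29]}}

```text
time: 1.15
position: [0.3423, 0.2816, 0.2506]
eef_rot: [-180.0, 0.0, 1.3]
force: [0.9, -0.6, 0.3]
finger_gap: 0.0926
```

Request:
{"op": "apply_moves", "data": {"claw": [-1,-1,-1,-1,-1,-1,-1,-1,-1,-1], "travel": [[0.017,0.034,0],[0.034,0.068,0],[0.051,0.101,0],[0.068,0.135,0],[0.085,0.169,0],[0.102,0.202,0],[0.119,0.236,0],[0.119,0.236,0],[0.119,0.236,0],[0.119,0.236,0]], "turn": [0.13,0.26,0.39,0.52,0.65,0.78,0.9,0.9,0.9,0.9]}}

```text
time: 2.15
position: [0.4667, 0.0519, 0.25]
eef_rot: [180.0, 0.1, -49.9]
force: [0.4, 0.3, 1.1]
finger_gap: 0.0932
```

Run:
```python
from h import *
s=state(); print(s["position"],s["eef_rot"],s["joint_pos"],s["force"])
import pickle
pickle.dump(viewer.get_calibration("wrist"),open("c1.pkl","wb"))
cv2.imwrite("pics/w1.png",cv2.resize(viewer.capture("wrist"),None,fx=1.5,fy=1.5,interpolation=cv2.INTER_CUBIC))
```

```text
[0.46671658 0.05188285 0.24999867] [ 1.79973176e+02  8.32014770e-02 -4.98585636e+01] [-38.31895155  17.86615465  39.57958534 104.5505922  -12.8224378
  62.17438784 -43.90231188] [0.36456375 0.31616836 1.06313796]
```

View pics/w1.png

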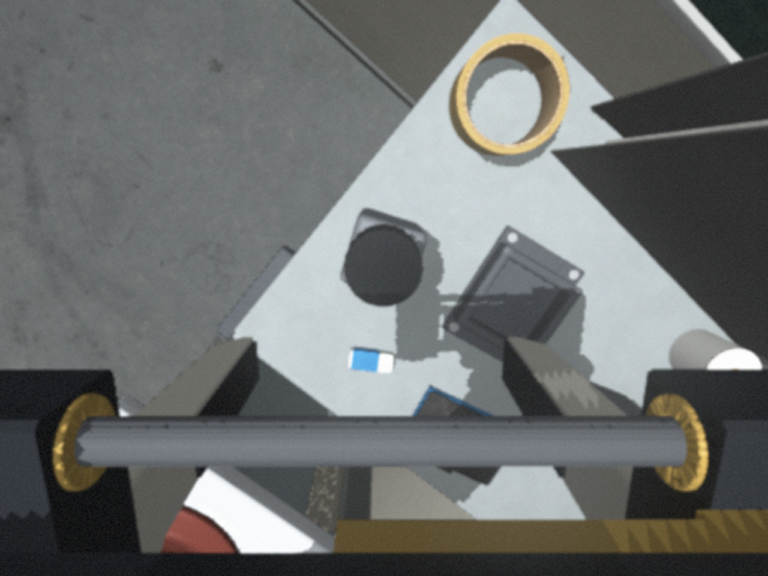

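```bash
cat >> h.py <<'E'
import pickle
def wz(c,u,v,h,f=1.5): return np.round(ray("wrist",(u+.5)/f-.5,(v+.5)/f-.5,h,c)[:2],4)
E
python3 - <<'E'
from h import *
c=pickle.load(open("c1.pkl","rb"))
im=cv2.imread("pics/w1.png")
m=(im[200:320,320:440].max(2)<50).astype(np.uint8)
m=cv2.morphologyEx(m,cv2.MORPH_OPEN,np.ones((7,7)))
k,l,s,ce=cv2.connectedComponentsWithStats(m); i=1+np.argmax(s[1:,4]); print(s[i],ce[i]+[320,200])
(x,y),rad=cv2.minEnclosingCircle(np.argwhere(l==i)[:,::-1].astype(np.float32)); print(x+320,y+200,rad)
print("cap",wz(c,x+320,y+200,.1185), wz(c,384,265,.1185))
print("shoulder",[wz(c,*p,.078) for p in[(367,211),(426,232)]])
print("screws",[wz(c,*p,.007) for p in[(512,237),(574,274),(454,327)]])
print("wall top", [wz(c,*p,.03) for p in[(506,249),(581,293)]])
cv2.imwrite("pics/w1z.png",cv2.resize(im[190:370,330:610],None,fx=2.8,fy=2.8,interpolation=cv2.INTER_CUBIC))
E
```

```text
Traceback (most recent call last):
ValueError: attempt to get argmax of an empty sequence
```

Run:
```python
from h import *
c=pickle.load(open("c1.pkl","rb"))
im=cv2.imread("pics/w1.png")
print(im[265,384],im[265,340],im[218,380],im[290,430])
m=(im[200:320,320:440].max(2)<66).astype(np.uint8)
m=cv2.morphologyEx(m,cv2.MORPH_OPEN,np.ones((9,9)))
k,l,s,ce=cv2.connectedComponentsWithStats(m); print(s,ce+[320,200])
print("cap", wz(c,384,265,.1185))
print("shoulder",[wz(c,*p,.078) for p in[(367,211),(426,232)]])
print("screws",[wz(c,*p,.007) for p in[(512,237),(574,274),(454,327)]])
cv2.imwrite("pics/w1z.png",cv2.resize(im[190:370,330:610],None,fx=2.8,fy=2.8,interpolation=cv2.INTER_CUBIC))
```

```text
[71 69 66] [213 211 201] [97 94 89] [123 121 115]
[[    0     0   120   120 14157]
 [   56    93    24    11   243]] [[379.36568482 258.8412093 ]
 [387.32510288 297.88065844]]
cap [0.4702 0.0508]
shoulder [array([0.4888, 0.0838]), array([0.5064, 0.037 ])]
screws [array([ 0.5532, -0.04  ]), array([ 0.5661, -0.1114]), array([ 0.4505, -0.0588])]
```

View pics/w1z.png

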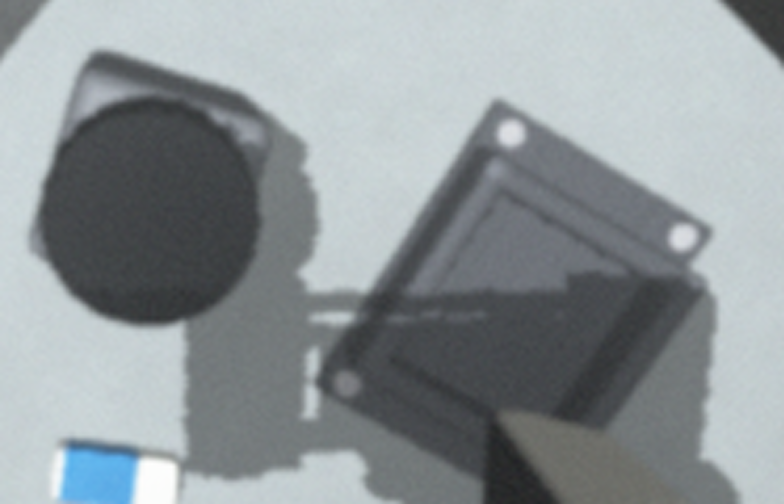

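Request:
{"op": "apply_moves", "data": {"claw": [-1,-1,-1,-1,-1,-1,-1,1,1,1], "travel": [[0.003,0,0.035],[0.003,0,0.07],[0.003,0,0.1],[0.003,0,0.13],[0.003,0,0.15],[0.003,0,0.166],[0.003,0,0.166],[0.003,0,0.166],[0.003,0,0.166],[0.003,0,0.166]], "turn": [0,0,0,0,0,0,0,0,0,0], "squeeze": 45}}

```text
time: 3.2
position: [0.47, 0.0485, 0.0853]
eef_rot: [-179.9, -0.1, -50.0]
force: [-0.2, -0.2, -0.6]
finger_gap: 0.0736
```

Request:
{"op": "apply_moves", "data": {"claw": [1,1,1,1,1,1,1,1,1,1], "travel": [[0,0,0],[0,0,0],[0,0,0],[0,0,-0.01],[0,0,-0.02],[0,0,-0.03],[0,0,-0.03],[0,0,-0.03],[0,0,-0.03],[0,0,-0.03]], "turn": [0,0,0,0,0,0,0,0,0,0]}}

```text
time: 4.2
position: [0.4689, 0.0482, 0.114]
eef_rot: [180.0, 0.0, -50.0]
force: [0.0, -0.5, 0.9]
finger_gap: 0.0005
```

Run:
```python
from h import *
s=state(); print(s["position"],s["eef_rot"],s["joint_pos"],s["force"],s["finger_gap"])
```

```text
[0.4689318  0.04821289 0.11402339] [ 1.79952705e+02  2.83827076e-02 -5.00119467e+01] [-31.90046894  27.97838091  33.83171421 115.63849633 -22.56378414
  42.87340986 -34.33961734] [ 0.03277315 -0.47435336  0.90365247] 0.000507488303899952
```

Run:
```python
from h import *
pickle.dump(viewer.get_calibration("wrist"),open("c2.pkl","wb"))
for n in("wrist","side","top"): cv2.imwrite(f"pics/{n}2.png",cv2.resize(viewer.capture(n),None,fx=1.5,fy=1.5,interpolation=cv2.INTER_CUBIC))
```

```text
(no output)
```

View pics/wrist2.png

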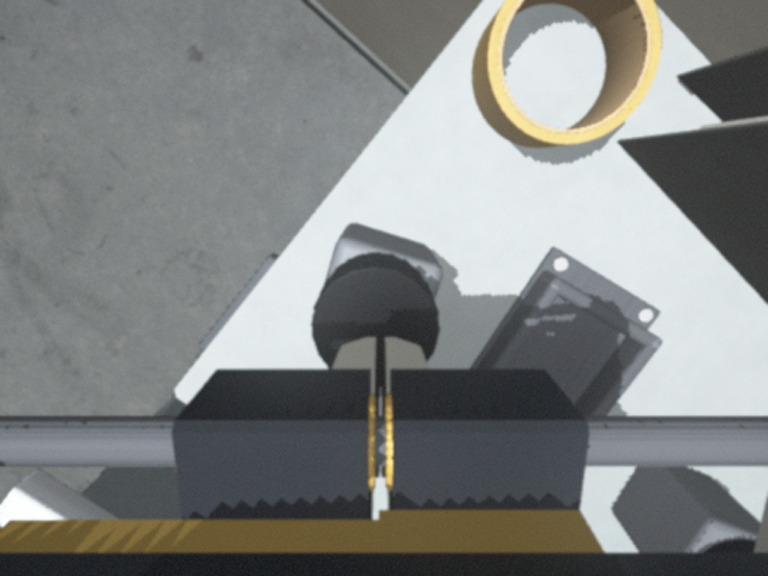

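View pics/side2.png

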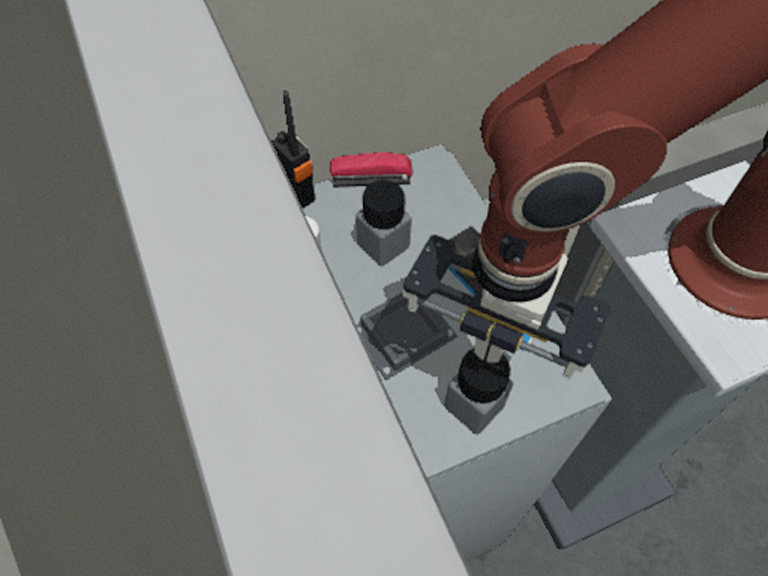

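View pics/top2.png

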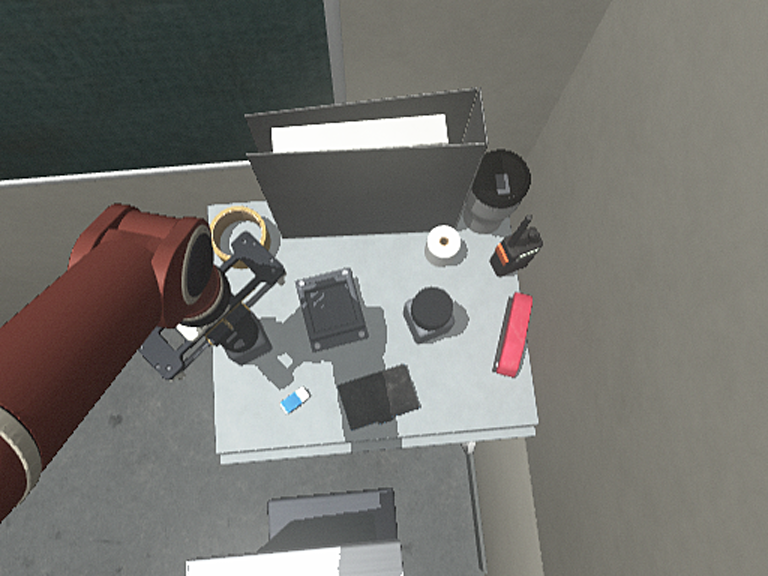

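Run:
```python
from h import *
c=pickle.load(open("c2.pkl","rb"))
print("cap", wz(c,376,315,.1185),"shoulder",[wz(c,*p,.078) for p in[(347,226),(441,265)]])
s=lambda n,u,v,z:ray(n,u/1.5-.17,v/1.5-.17,z)
print(s("side",484,373,.1185), s("side",383,204,.1185),"screws",[wz(c,*p,.007) for p in[(561,263),(647,315)]])
p=state()["position"]; print(p,np.array(proj("wrist",p,c))*1.5,np.array(proj("wrist",p+[0,0,-.02],c))*1.5)
for q in (p,p+[0,0,.019]): print(np.array(proj("side",q))*1.5)
print("folder",[s("top",*q,z) for q,z in [((255,155),.25),((275,238),0)]])
im=cv2.imread("pics/side2.png"); cv2.imwrite("pics/side2z.png",cv2.resize(im[300:450,390:620],None,fx=3.4,fy=3.4,interpolation=cv2.INTER_CUBIC))
```

```text
cap [0.4731 0.0533] shoulder [array([0.49  , 0.0873]), array([0.5057, 0.037 ])]
[0.4732719  0.05526458 0.1185    ] [ 0.4820097  -0.21926337  0.1185    ] screws [array([ 0.5538, -0.0403]), array([ 0.5662, -0.1123])]
[0.46909081 0.0481208  0.11407382] [379.0532133  325.18728768] [379.15968514 312.31235086]
[483.55623536 367.88692088]
[485.71748112 360.77038638]
folder [array([ 0.66493575, -0.01192255,  0.25      ]), array([6.35526101e-01, 7.16049018e-06, 0.00000000e+00])]
```

View pics/side2z.png

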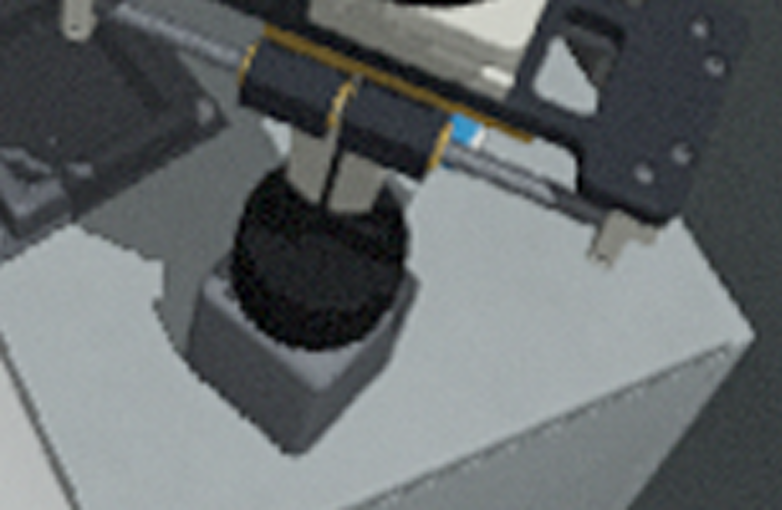

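Request:
{"op": "apply_moves", "data": {"claw": [-1,-1,-1,-1,-1,-1,-1,-1,-1,-1], "travel": [[0,0,-0.015],[0,0,-0.045],[0,0,-0.08],[0,0,-0.1],[0,0,-0.1],[0,0,-0.1],[0,0,-0.1],[0,0,-0.1],[0,0,-0.1],[0,0,-0.1]], "turn": [0,0,0,0,0,0,0,0,0,0]}}

```text
time: 5.35
position: [0.469, 0.0481, 0.2138]
eef_rot: [179.9, 0.0, -50.0]
force: [0.3, -0.4, -0.4]
finger_gap: 0.0761
```

Run:
```python
from h import *
s=state(); print(s["position"],s["eef_rot"],s["force"],s["finger_gap"])
c=viewer.get_calibration("wrist");pickle.dump(c,open("c3.pkl","wb"))
for n in("wrist",): im=cv2.resize(viewer.capture(n),None,fx=1.5,fy=1.5,interpolation=cv2.INTER_CUBIC); cv2.imwrite(f"pics/{n}3.png",im)
p=s["position"]
print([np.array(proj("wrist",p+[0,0,d],c))*1.5 for d in (0,-.0955)])
```

```text
[0.46901243 0.04811853 0.21383604] [ 1.79934730e+02  2.48950173e-02 -5.00289626e+01] [ 0.3441412  -0.36845115 -0.38416079] 0.07606744733302787
[array([378.6746062 , 325.27461857]), array([379.16551509, 278.35495827])]
```

View pics/wrist3.png

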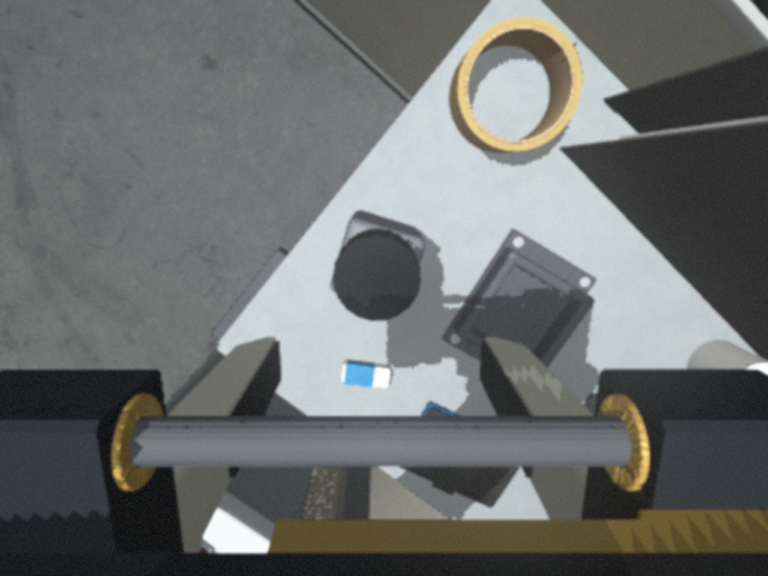

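Run:
```python
from h import *
c=pickle.load(open("c3.pkl","rb")); p=np.array([.46901,.04812,.21384]); y=np.radians(-50)
tx=np.array([np.cos(y),np.sin(y),0]); ty=np.array([np.sin(y),-np.cos(y),0])
for dz in(0,.019,.03):
  for sx in(-1,1):
    print(dz,sx,[np.round(np.array(proj("wrist",p+tx*sx*g+ty*w+[0,0,dz],c))*1.5) for g in(.038,.0555) for w in(-.0075,.0075)])
print("cap",wz(c,376,274,.1185))
im=cv2.imread("pics/wrist3.png"); cv2.imwrite("pics/w3z.png",cv2.resize(im[310:460,150:620],None,fx=1.7,fy=1.7,interpolation=cv2.INTER_CUBIC))
```

```text
0 -1 [array([295., 310.]), array([296., 341.]), array([256., 310.]), array([259., 341.])]
0 1 [array([462., 310.]), array([461., 341.]), array([501., 309.]), array([499., 341.])]
0.019 -1 [array([287., 323.]), array([289., 357.]), array([245., 323.]), array([247., 357.])]
0.019 1 [array([470., 323.]), array([468., 357.]), array([512., 323.]), array([510., 356.])]
0.03 -1 [array([281., 332.]), array([283., 367.]), array([237., 332.]), array([240., 367.])]
0.03 1 [array([475., 332.]), array([473., 367.]), array([520., 332.]), array([517., 367.])]
cap [0.47   0.0518]
```

View pics/w3z.png

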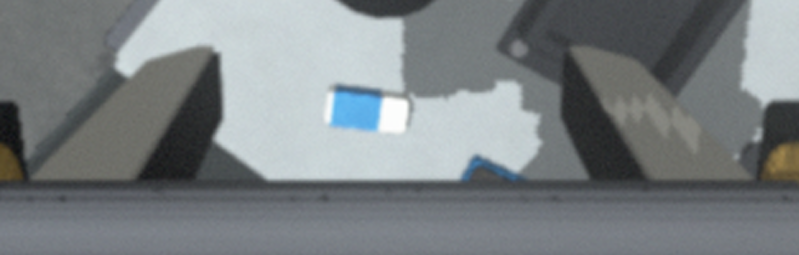

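Request:
{"op": "apply_moves", "data": {"claw": [-1,-1,-1,-1,-1,-1,-1,-1,-1,-1], "travel": [[-0.002,-0.003,0.02],[-0.002,-0.003,0.04],[-0.002,-0.003,0.06],[-0.002,-0.003,0.08],[-0.002,-0.003,0.1],[-0.002,-0.003,0.12],[-0.002,-0.003,0.14],[-0.002,-0.003,0.155],[-0.002,-0.003,0.162],[-0.002,-0.003,0.164]], "turn": [0,0,0,0,0,0,0,0,0,0]}}

```text
time: 6.4
position: [0.47, 0.0515, 0.0498]
eef_rot: [179.9, 0.0, -50.0]
force: [0.6, 0.2, 0.7]
finger_gap: 0.0928
```

Request:
{"op": "apply_moves", "data": {"claw": [1,1,1,1,1,1,1,1,1,1], "travel": [[0,0,0],[0,0,0],[0,0,0],[0,0,0],[0,0,0],[0,0,0],[0,0,0],[0,0,0],[0,0,0],[0,0,0]], "turn": [0,0,0,0,0,0,0,0,0,0]}}

```text
time: 7.4
position: [0.4704, 0.0519, 0.0505]
eef_rot: [-180.0, 0.0, -50.0]
force: [-1.0, 0.1, 2.3]
finger_gap: 0.0562
```

Run:
```python
from h import *
for n in("wrist","side"): cv2.imwrite(f"pics/{n}4.png",cv2.resize(viewer.capture(n),None,fx=1.5,fy=1.5,interpolation=cv2.INTER_CUBIC))
```

```text
(no output)
```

View pics/wrist4.png

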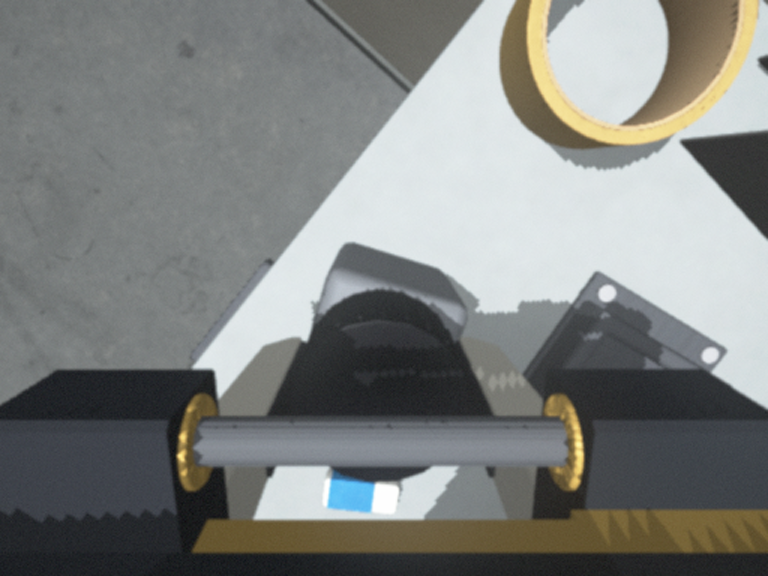

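View pics/side4.png

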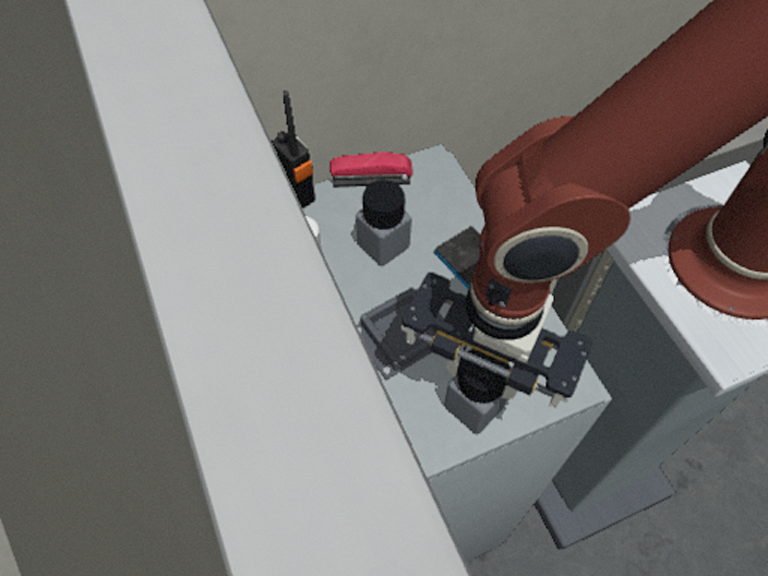

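Request:
{"op": "apply_moves", "data": {"claw": [1,1,1,1,1,1,1,1,1,1], "travel": [[0,0,-0.003],[0,0,-0.007],[0,0,-0.012],[0,0,-0.018],[0,0,-0.024],[0,0,-0.03],[0,0,-0.03],[0,0,-0.03],[0,0,-0.03],[0,0,-0.03]], "turn": [0,0,0,0,0,0,0,0,0,0]}}

```text
time: 8.5
position: [0.4701, 0.0516, 0.0801]
eef_rot: [180.0, 0.0, -50.0]
force: [-0.5, 0.2, -2.2]
finger_gap: 0.0568
```

Run:
```python
from h import *
s=state(); print(s["position"],s["force"],s["torque"],s["finger_gap"])
```

```text
[0.47009687 0.05162638 0.08012845] [-0.45220037  0.21134591 -2.23641055] [-0.04369213  0.08773757 -0.00630513] 0.056816990615725746
```

Request:
{"op": "apply_moves", "data": {"claw": [1,1,1,1,1,1,1,-1,-1,-1], "travel": [[0,0,0.006],[0,0,0.013],[0,0,0.02],[0,0,0.025],[0,0,0.028],[0,0,0.0295],[0,0,0.0295],[0,0,0.0295],[0,0,0.0295],[0,0,0.0295]], "turn": [0,0,0,0,0,0,0,0,0,0]}}

```text
time: 9.5
position: [0.4708, 0.0516, 0.0512]
eef_rot: [-180.0, -0.0, -50.0]
force: [0.1, 0.2, 0.3]
finger_gap: 0.0757
```

Request:
{"op": "apply_moves", "data": {"claw": [-1,-1,-1,-1,-1,-1,-1,-1,-1,-1], "travel": [[0,0,0],[0,0,-0.035],[0,0,-0.08],[0.018,0.015,-0.125],[0.05,0.04,-0.16],[0.083,0.067,-0.19],[0.117,0.094,-0.2],[0.151,0.122,-0.2],[0.185,0.149,-0.2],[0.218,0.176,-0.2]], "turn": [0,0,0,0,0,0,0,0,0,0]}}

```text
time: 10.5
position: [0.4754, -0.2301, 0.2512]
eef_rot: [-180.0, -0.0, -50.0]
force: [1.2, 0.9, 0.5]
finger_gap: 0.0928
```

Run:
```python
from h import *
s=state(); print(s["position"],s["eef_rot"],s["joint_pos"],s["dq"],s["force"])
c=viewer.get_calibration("wrist");pickle.dump(c,open("c5.pkl","wb"))
for n in("wrist","side"): cv2.imwrite(f"pics/{n}5.png",cv2.resize(viewer.capture(n),None,fx=1.5,fy=1.5,interpolation=cv2.INTER_CUBIC))
```

```text
[ 0.47540392 -0.23014586  0.2511915 ] [-1.79956330e+02 -2.47763322e-02 -5.00101062e+01] [ -4.20260737  24.35610439  41.45782229  96.25297445 -17.43149319
  65.98656885  -8.11443999] [ 53.25221457  18.88391849  -2.6345553  -26.30847259 -10.71682036
  11.52619449  48.833951  ] [1.15290641 0.90006405 0.46609546]
```

View pics/wrist5.png

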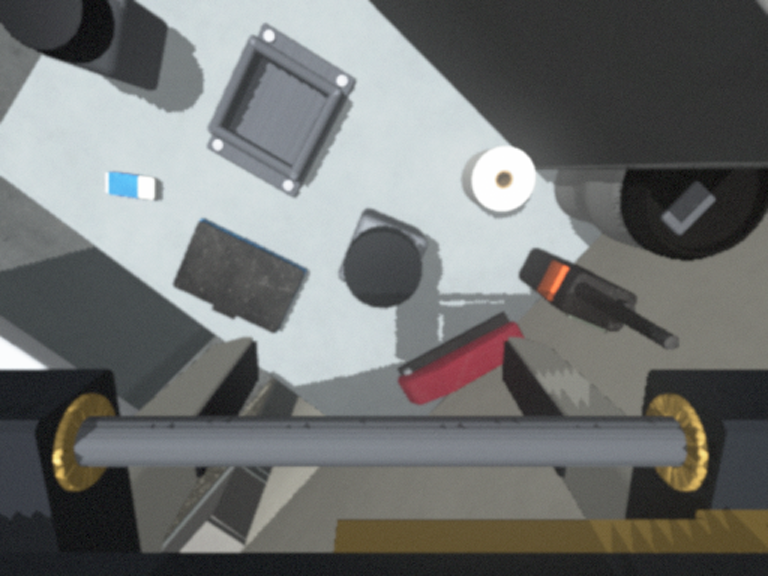

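View pics/side5.png

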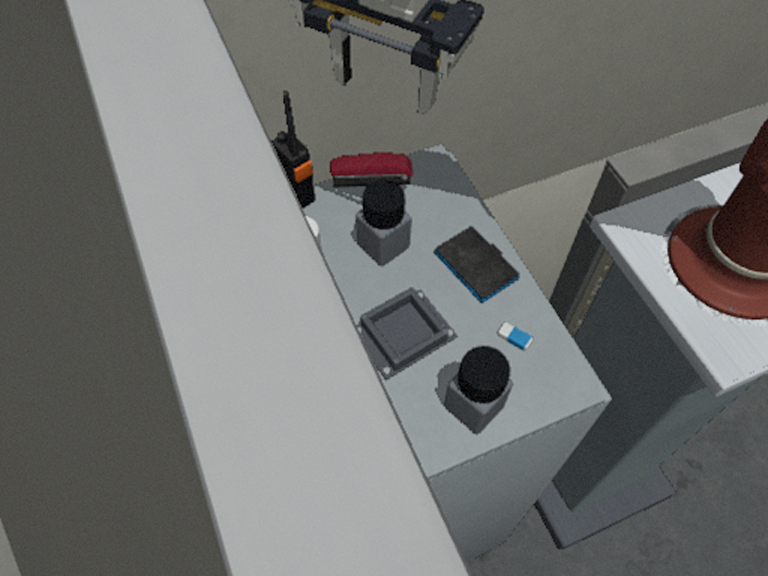

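Run:
```python
from h import *
c=pickle.load(open("c5.pkl","rb"))
im=cv2.imread("pics/wrist5.png"); cv2.imwrite("pics/w5z.png",cv2.resize(im[10:320,200:450],None,fx=2.2,fy=2.2,interpolation=cv2.INTER_CUBIC))
print("cap",wz(c,383,266,.1185),"shoulder",[wz(c,*p,.078) for p in[(366,210),(427,232),(341,262)]])
sc=[wz(c,*p,.007) for p in[(268,35),(342,80),(288,185),(217,145)]]; print(sc,np.mean(sc,0))
print("wall out",[wz(c,*p,.03) for p in[(262,37),(351,92),(295,192),(209,127)]])
print(state()["position"],state()["dq"].max())
```

```text
cap [ 0.478  -0.2314] shoulder [array([ 0.4979, -0.1973]), array([ 0.5159, -0.2461]), array([ 0.4524, -0.2084])]
[array([ 0.5531, -0.0394]), array([ 0.5661, -0.1109]), array([ 0.4632, -0.129 ]), array([ 0.4501, -0.0578])] [ 0.508125 -0.084275]
wall out [array([ 0.5474, -0.044 ]), array([ 0.5617, -0.1265]), array([ 0.4657, -0.1404]), array([ 0.4618, -0.0507])]
[ 0.47310635 -0.23633858  0.25153108] 1.947330271433007
```

View pics/w5z.png

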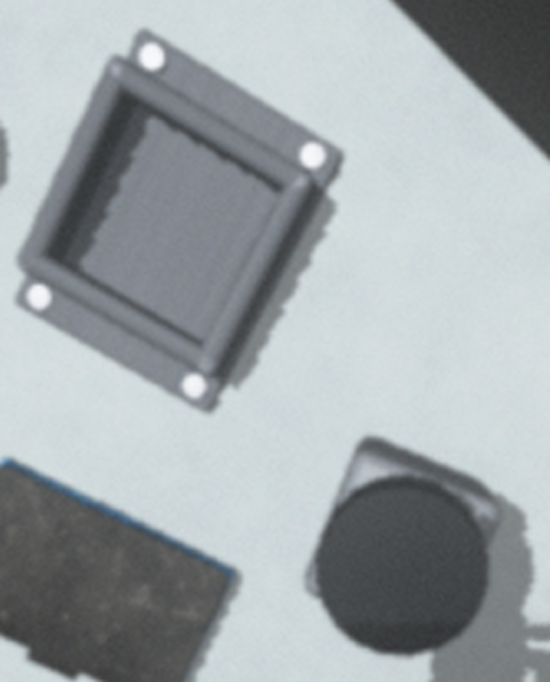

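Request:
{"op": "apply_moves", "data": {"claw": [-1,-1,-1,-1,-1,-1,-1,-1,-1,-1], "travel": [[-0.001,-0.007,0.025],[-0.001,-0.007,0.05],[-0.001,-0.007,0.075],[-0.001,-0.007,0.1],[-0.001,-0.007,0.125],[-0.001,-0.007,0.15],[-0.001,-0.007,0.175],[-0.001,-0.007,0.19],[-0.001,-0.007,0.198],[-0.001,-0.007,0.202]], "turn": [0,0,0,0,0,0,0,0,0,0]}}

```text
time: 11.6
position: [0.4802, -0.2226, 0.0484]
eef_rot: [180.0, 0.0, -50.0]
force: [0.6, 0.4, 0.2]
finger_gap: 0.0932
```

Request:
{"op": "apply_moves", "data": {"claw": [1,1,1,1,1,1,1,1,1,1], "travel": [[0,0,0],[0,0,0],[0,0,0],[0,0,0],[0,0,0],[0,0,0],[0,0,0],[0,0,0],[0,0,0],[0,0,0]], "turn": [0,0,0,0,0,0,0,0,0,0], "squeeze": 50}}

```text
time: 12.6
position: [0.4816, -0.2243, 0.0496]
eef_rot: [-180.0, -0.2, -50.0]
force: [4.8, -2.9, 5.8]
finger_gap: 0.0561
```

Request:
{"op": "apply_moves", "data": {"claw": [1,1,1,1,1,1,1,1,1,1], "travel": [[0,0,-0.003],[0,0,-0.007],[0,0,-0.012],[0,0,-0.02],[0,0,-0.03],[0,0,-0.04],[0,0,-0.048],[0,0,-0.05],[0,0,-0.05],[0,0,-0.05]], "turn": [0,0,0,0,0,0,0,0,0,0]}}

```text
time: 13.6
position: [0.48, -0.2229, 0.0986]
eef_rot: [180.0, 0.0, -50.0]
force: [-0.7, 0.9, -7.1]
finger_gap: 0.0566
```

Run:
```python
from h import *
s=state(); print(s["position"],s["eef_rot"],s["joint_pos"],s["force"],s["torque"],s["finger_gap"])
c=viewer.get_calibration("wrist");pickle.dump(c,open("c6.pkl","wb"))
for n in("wrist","side"): cv2.imwrite(f"pics/{n}6.png",cv2.resize(viewer.capture(n),None,fx=1.5,fy=1.5,interpolation=cv2.INTER_CUBIC))
```

```text
[ 0.47996339 -0.2228836   0.09863216] [ 1.79988516e+02  4.91064467e-02 -5.00106007e+01] [ 1.68821562e-03  3.42252617e+01  3.49754268e+01  1.07939011e+02
 -2.65548309e+01  4.61707468e+01 -8.54828926e-01] [-0.65449272  0.88486416 -7.1340028 ] [ 0.05510831  0.09413107 -0.02583532] 0.056616005323298225
```

View pics/wrist6.png

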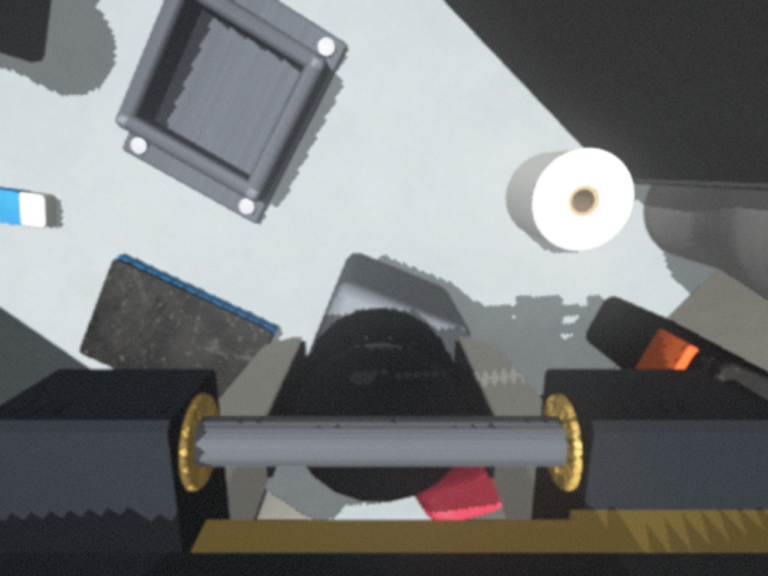

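View pics/side6.png

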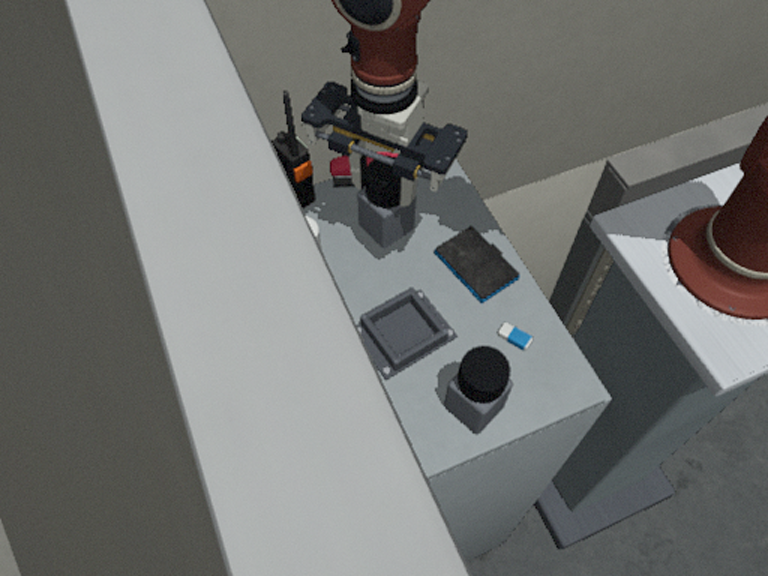

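Run:
```python
from h import *
im=cv2.imread("pics/wrist6.png"); cv2.imwrite("pics/w6z.png",cv2.resize(im[230:400,260:520],None,fx=3,fy=3,interpolation=cv2.INTER_CUBIC))
im=cv2.imread("pics/wrist4.png"); cv2.imwrite("pics/w4z.png",cv2.resize(im[230:400,260:520],None,fx=3,fy=3,interpolation=cv2.INTER_CUBIC))
```

```text
(no output)
```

View pics/w6z.png

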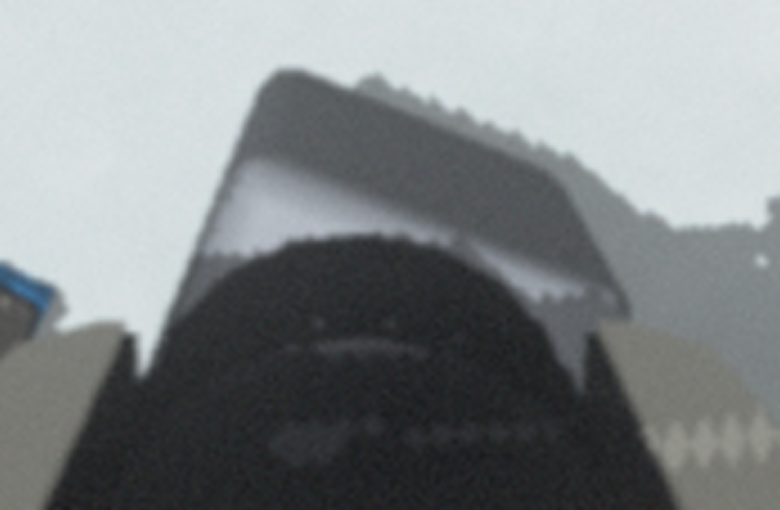

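View pics/w4z.png

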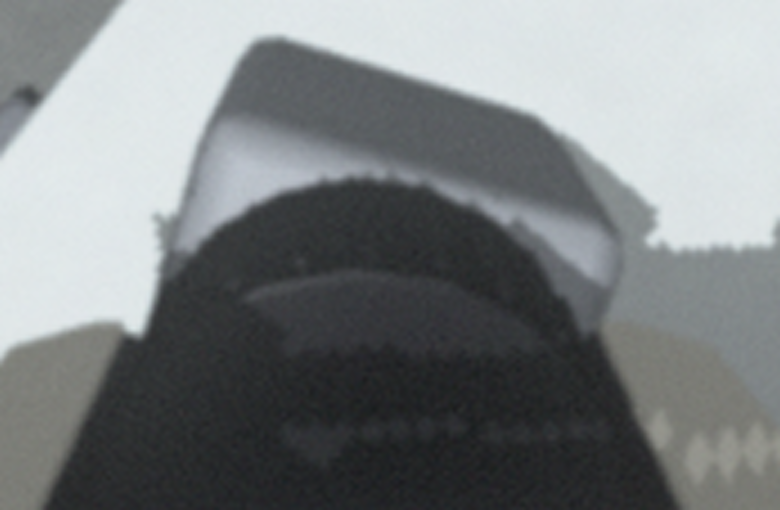

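Run:
```python
from h import *
c=pickle.load(open("c6.pkl","rb"))
a=lambda p:(260+p[0]/3,230+p[1]/3)
def yaw(c,p,q,z):
    A=wz(c,*a(p),z);B=wz(c,*a(q),z);d=B-A;return A,B,np.degrees(np.arctan2(d[1],d[0]))+90,np.hypot(*d)
print(yaw(c,(250,158),(600,295),.127)); print(yaw(c,(250,158),(470,238),.127),yaw(c,(280,70),(550,180),.049))
# L: wrist calib now translated to L pose
V=c["view"].copy(); dp=np.array([.4704,.0519,.0505])-np.array([.47996,-.22288,.09863]); V[:3,3]-=V[:3,:3]@dp; c2=dict(c,view=V)
print(yaw(c2,(225,118),(605,235),.078)); print(yaw(c2,(270,38),(540,118),.0))
```

```text
(array([ 0.4919, -0.1952]), array([ 0.507 , -0.2421]), np.float64(17.84656612281728), np.float64(0.04927088389708469))
(array([ 0.4919, -0.1952]), array([ 0.5019, -0.2238]), np.float64(19.272197067269886), np.float64(0.03029785470953347)) (array([ 0.4898, -0.1961]), array([ 0.506 , -0.2476]), np.float64(17.461651940800266), np.float64(0.05398786900776876))
(array([0.4841, 0.0853]), array([0.5038, 0.0375]), np.float64(22.398218937581035), np.float64(0.05170038684574809))
(array([0.4835, 0.0837]), array([0.504 , 0.0362]), np.float64(23.344010961577524), np.float64(0.05173490117899134))
```

Request:
{"op": "apply_moves", "data": {"claw": [1,1,1,1,1,1,1,1,1,1], "travel": [[0,0,-0.01],[-0.005,-0.007,-0.015],[-0.017,-0.023,-0.015],[-0.034,-0.046,-0.015],[-0.051,-0.068,-0.015],[-0.067,-0.09,-0.015],[-0.079,-0.106,-0.015],[-0.085,-0.114,-0.015],[-0.087,-0.117,-0.015],[-0.087,-0.117,-0.015]], "turn": [0,0.03,0.06,0.09,0.12,0.134,0.134,0.134,0.134,0.134]}}

```text
time: 14.7
position: [0.514, -0.0821, 0.1141]
eef_rot: [180.0, -0.1, -57.7]
force: [-1.5, -0.2, -7.4]
finger_gap: 0.0566
```

Run:
```python
from h import *
s=state(); print(s["position"],s["eef_rot"],s["joint_pos"],s["force"],s["torque"],s["finger_gap"])
c=viewer.get_calibration("wrist");pickle.dump(c,open("c7.pkl","wb"))
for n in("wrist","side","top"): cv2.imwrite(f"pics/{n}7.png",cv2.resize(viewer.capture(n),None,fx=1.5,fy=1.5,interpolation=cv2.INTER_CUBIC))
im=cv2.imread("pics/side7.png"); cv2.imwrite("pics/s7z.png",cv2.resize(im[180:420,320:560],None,fx=2.5,fy=2.5,interpolation=cv2.INTER_CUBIC))
```

```text
[ 0.51404684 -0.08209757  0.11412283] [ 1.79984274e+02 -5.70958600e-02 -5.77034918e+01] [-18.85388379  33.20329229  39.34465557 108.47058176 -27.71570606
  48.1352415  -22.79973637] [-1.49222545 -0.18272801 -7.37951284] [-0.09184526  0.10415597 -0.01897329] 0.05664416960869383
```

View pics/wrist7.png

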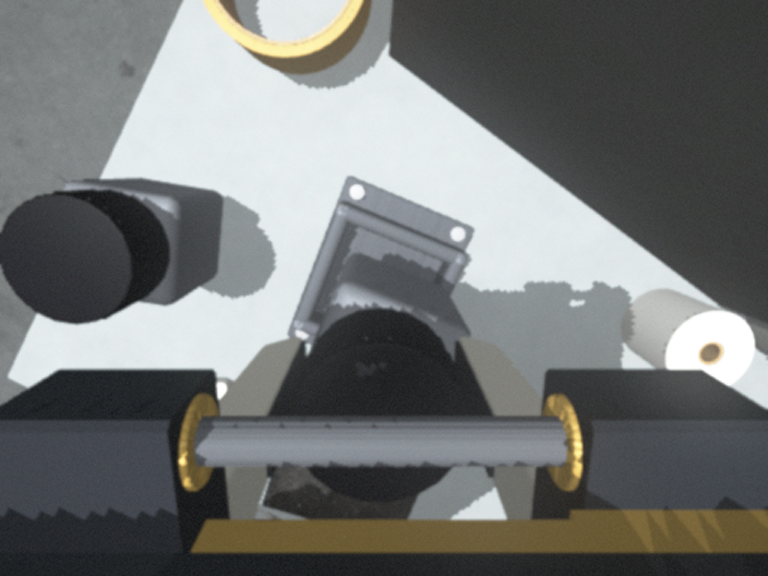

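View pics/s7z.png

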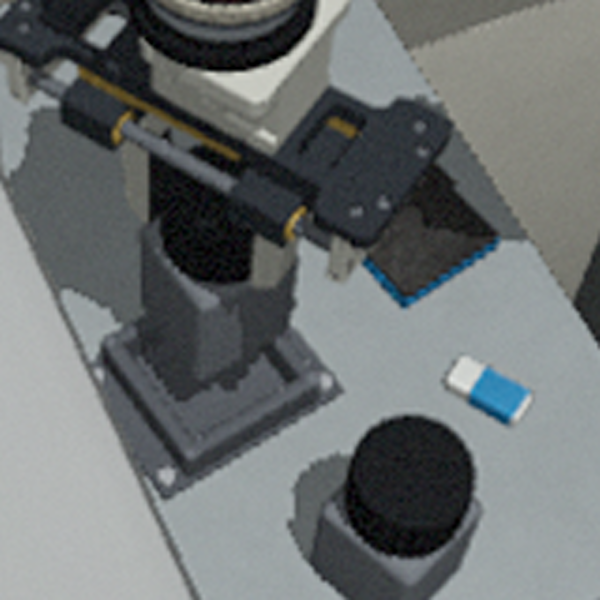

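View pics/top7.png

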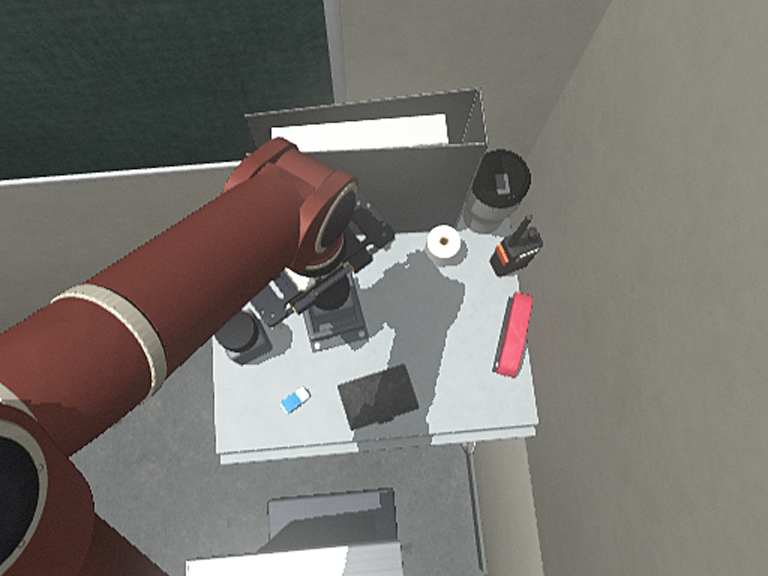

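Run:
```python
from h import *
im=cv2.imread("pics/wrist7.png"); cv2.imwrite("pics/w7z.png",cv2.resize(im[160:400,270:500],None,fx=2.5,fy=2.5,interpolation=cv2.INTER_CUBIC))
```

```text
(no output)
```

View pics/w7z.png

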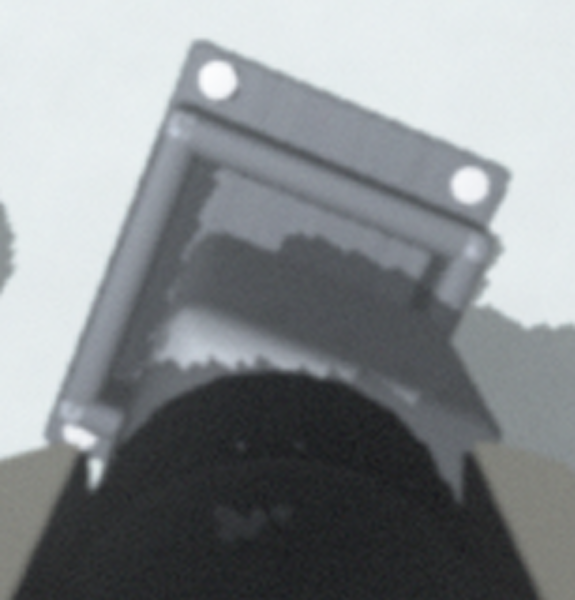

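Run:
```python
from h import *
s=lambda u,v,z:np.round(ray("side",u/1.5-.17,v/1.5-.17,z),4)
f=lambda p:(320+p[0]/2.5,180+p[1]/2.5)
print(s(*f((203,393)),.0645), s(*f((205,302)),.142),"left shoulder",s(*f((145,228)),.142),"right",s(*f((297,258)),.142))
# reference: same measure on L (stands at z 0)
print("L front shoulder",s(*f((405,592)),.078),"left",s(*f((322,508)),.078),"right",s(*f((480,510)),.078))
# R original in side0 zoom(2.8): shoulders
t=lambda u,v,h: np.round(ray("side",(u+.5)/2.8+170-.5,(v+.5)/2.8+90-.5,h)[:2],4)
print([t(*p,.078) for p in[(236,193),(291,148),(189,150)]],t(237,242,0))
```

```text
[ 0.5292 -0.0502  0.0645] [ 0.5269 -0.0579  0.142 ] left shoulder [ 0.5367 -0.1079  0.142 ] right [ 0.4759 -0.063   0.142 ]
L front shoulder [0.4882 0.0897 0.078 ] left [0.5051 0.0359 0.078 ] right [0.4353 0.0671 0.078 ]
[array([ 0.495, -0.195]), array([ 0.4401, -0.2174]), array([ 0.5118, -0.2458])] [ 0.4907 -0.2028]
```

Request:
{"op": "apply_moves", "data": {"claw": [1,1,1,1,1,1,1,1,1,1], "travel": [[0,-0.001,0.008],[0,-0.001,0.016],[0,-0.001,0.024],[0,-0.001,0.03],[0,-0.001,0.034],[0,-0.001,0.038],[0,-0.001,0.042],[0,-0.001,0.046],[0,-0.001,0.046],[0,-0.001,0.046]], "turn": [0,0,0,0,0,0,0,0,0,0]}}

```text
time: 15.85
position: [0.5149, -0.0809, 0.0679]
eef_rot: [180.0, -0.0, -57.7]
force: [-0.7, -0.7, -6.5]
finger_gap: 0.0561
```

Request:
{"op": "apply_moves", "data": {"claw": [1,1,1,1,1,1,-1,-1,-1,-1], "travel": [[0,0,0.003],[0,0,0.006],[0,0,0.009],[0,0,0.0115],[0,0,0.0125],[0,0,0.0125],[0,0,0.0125],[0,0,0.0125],[0,0,0.0125],[0,0,0.0125]], "turn": [0,0,0,0,0,0,0,0,0,0]}}

```text
time: 16.85
position: [0.5156, -0.0812, 0.0558]
eef_rot: [-179.9, -0.1, -57.7]
force: [0.2, -0.3, 0.9]
finger_gap: 0.0834
```

Run:
```python
from h import *
s=state(); print(s["position"],s["eef_rot"],s["joint_pos"],s["force"],s["finger_gap"])
c=viewer.get_calibration("wrist");pickle.dump(c,open("c8.pkl","wb"))
for n in("wrist","side"): cv2.imwrite(f"pics/{n}8.png",cv2.resize(viewer.capture(n),None,fx=1.5,fy=1.5,interpolation=cv2.INTER_CUBIC))
im=cv2.imread("pics/side8.png"); cv2.imwrite("pics/s8z.png",cv2.resize(im[180:420,320:560],None,fx=2.5,fy=2.5,interpolation=cv2.INTER_CUBIC))
im=cv2.imread("pics/wrist8.png"); cv2.imwrite("pics/w8z.png",cv2.resize(im[160:400,270:500],None,fx=2.5,fy=2.5,interpolation=cv2.INTER_CUBIC))
```

```text
[ 0.51556354 -0.08123729  0.05580967] [-1.79945555e+02 -7.53126869e-02 -5.76969709e+01] [-15.89164806  37.73713495  35.04547736 111.46183551 -32.49477442
  40.82630259 -18.87412763] [ 0.24879805 -0.30453201  0.85652153] 0.08336754703188477
```

View pics/w8z.png

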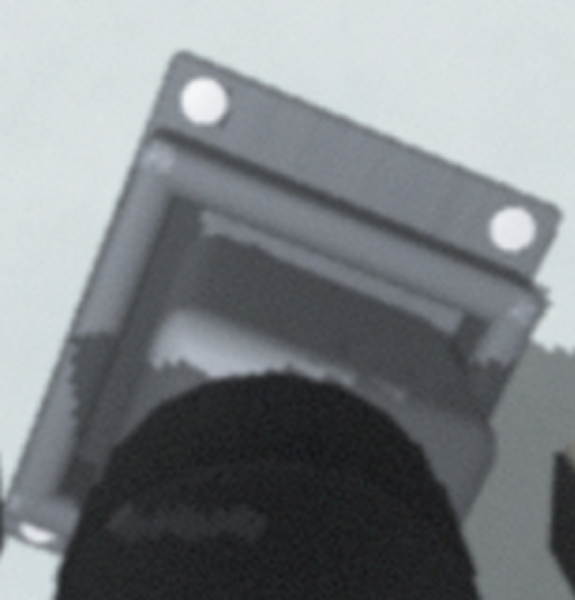

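View pics/s8z.png

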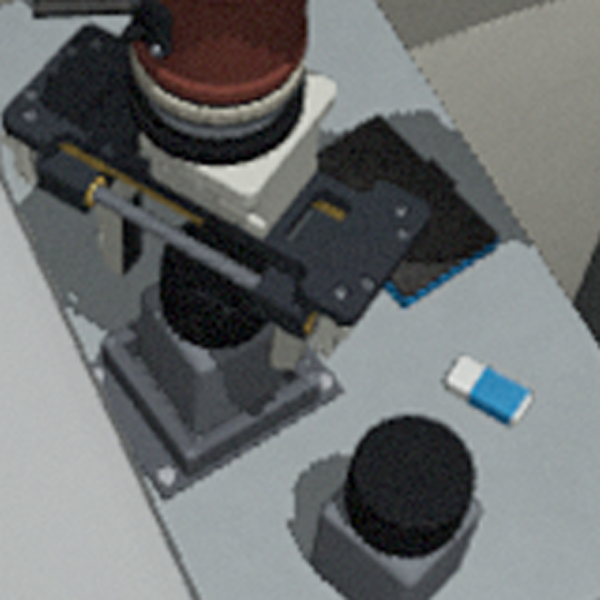

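Request:
{"op": "apply_moves", "data": {"claw": [-1,-1,-1,1,1,1,1,1,1,1], "travel": [[0,0.003,0],[0,0.0075,0],[0,0.0075,0],[0,0.0075,0],[0,0.0075,0],[0,0.0075,0],[0,0.0075,0],[0,0.0075,0],[0,0.0075,0],[0,0.0075,0]], "turn": [0,0,0,0,0,0,0,0,0,0], "squeeze": 60}}

```text
time: 17.95
position: [0.5083, -0.0845, 0.0553]
eef_rot: [180.0, 0.0, -57.7]
force: [0.2, 1.6, 0.5]
finger_gap: 0.0566
```

Request:
{"op": "apply_moves", "data": {"claw": [1,1,1,1,1,1,1,1,1,1], "travel": [[0,0,0],[0,0,0],[0,0,-0.0005],[0,0,-0.001],[0,0,-0.0015],[0,0,-0.002],[0,0,-0.0025],[0,0,-0.003],[0,0,-0.0035],[0,0,-0.004]], "turn": [0,-0.12,-0.26,-0.4,-0.54,-0.68,-0.82,-0.96,-1.1,-1.24]}}

```text
time: 18.95
position: [0.5067, -0.0844, 0.0587]
eef_rot: [-179.9, 0.2, 13.7]
force: [-0.9, 1.4, -2.1]
finger_gap: 0.0567
```

Run:
```python
from h import *
s=state(); print(s["position"],s["eef_rot"],s["joint_pos"],s["force"],s["torque"],s["finger_gap"])
for n in("wrist","side"): cv2.imwrite(f"pics/{n}9.png",cv2.resize(viewer.capture(n),None,fx=1.5,fy=1.5,interpolation=cv2.INTER_CUBIC))
im=cv2.imread("pics/side9.png"); cv2.imwrite("pics/s9z.png",cv2.resize(im[180:420,320:560],None,fx=2.5,fy=2.5,interpolation=cv2.INTER_CUBIC))
```

```text
[ 0.50670949 -0.0843613   0.05865689] [-179.90103149    0.19144402   13.66798676] [ -2.62238069  33.46715138  14.47303846 111.92333562 -13.44697316
  36.42884139  34.11627143] [-0.87843796  1.37625321 -2.05634472] [ 0.13554051  0.38800882 -0.05381169] 0.05672059011797955
```

View pics/wrist9.png

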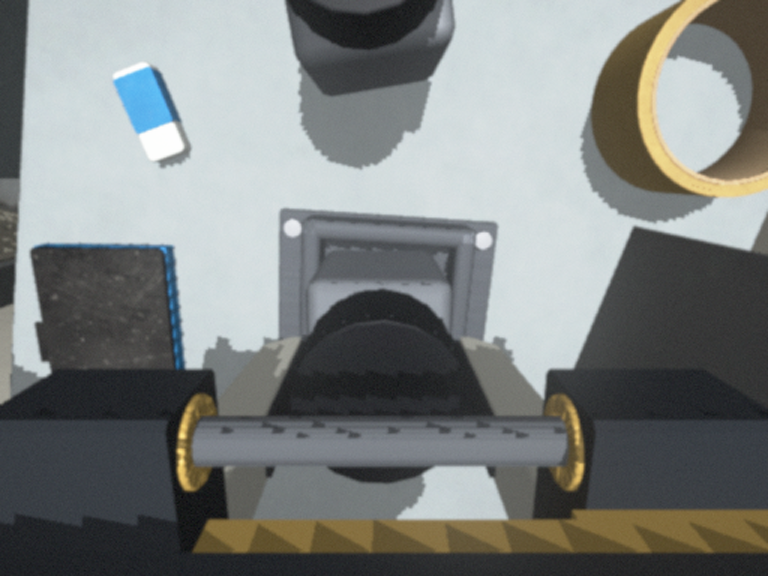

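View pics/s9z.png

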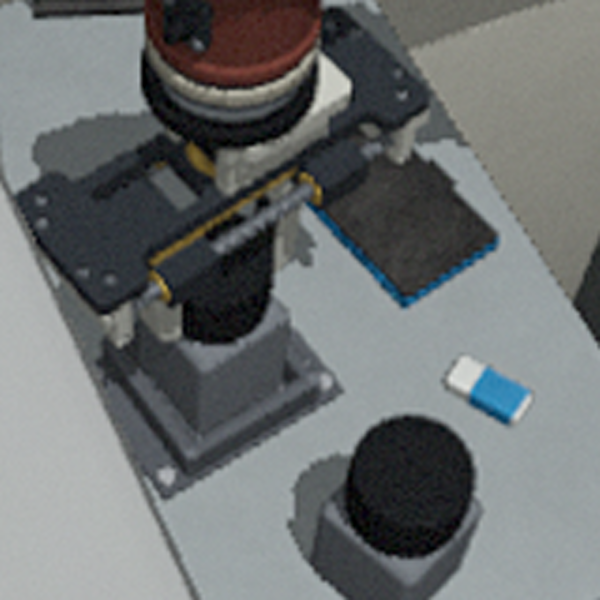

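Request:
{"op": "apply_moves", "data": {"claw": [1,1,1,1,1,1,-1,-1,-1,-1], "travel": [[0,0,-0.0004],[0,0,-0.0008],[0,0,-0.0012],[0,0,-0.0016],[0,0,-0.002],[0,0,-0.002],[0,0,-0.002],[0,0,-0.002],[0,0,-0.002],[0,0,-0.002]], "turn": [-0.14,-0.28,-0.42,-0.56,-0.7,-0.7,-0.7,-0.7,-0.7,-0.7]}}

```text
time: 20.05
position: [0.5093, -0.085, 0.0616]
eef_rot: [179.9, -0.0, 53.4]
force: [0.1, 0.4, -0.2]
finger_gap: 0.0844
```

Request:
{"op": "apply_moves", "data": {"claw": [-1,-1,-1,-1,-1,-1,-1,-1,-1,-1], "travel": [[0,0,0],[0,0,0],[0,0,0],[0,0,0],[0,0,0],[0,0,0],[0,0,0],[0,0,0],[0,0,0],[0,0,0]], "turn": [0.14,0.28,0.42,0.56,0.7,0.84,0.98,1.12,1.26,1.4]}}

```text
time: 21.05
position: [0.5091, -0.0847, 0.0616]
eef_rot: [-180.0, -0.1, -27.1]
force: [-0.2, 0.1, 0.5]
finger_gap: 0.0929
```

Request:
{"op": "apply_moves", "data": {"claw": [-1,-1,-1,-1,1,1,1,1,1,1], "travel": [[0,0,0],[0,0,0],[0,0,0],[0,0,0],[0,0,0],[0,0,0],[0,0,0],[0,0,0],[0,0,0],[0,0,0]], "turn": [0.14,0.28,0.42,0.55,0.55,0.55,0.55,0.55,0.55,0.55]}}

```text
time: 22.05
position: [0.5086, -0.085, 0.0615]
eef_rot: [-180.0, -0.0, -58.3]
force: [0.3, 0.3, 0.3]
finger_gap: 0.0568
```

Run:
```python
from h import *
s=state(); print(s["position"],s["eef_rot"],s["joint_pos"],s["force"],s["torque"],s["finger_gap"])
for n in("wrist","side"): cv2.imwrite(f"pics/{n}10.png",cv2.resize(viewer.capture(n),None,fx=1.5,fy=1.5,interpolation=cv2.INTER_CUBIC))
im=cv2.imread("pics/side10.png"); cv2.imwrite("pics/s10z.png",cv2.resize(im[180:420,320:560],None,fx=2.5,fy=2.5,interpolation=cv2.INTER_CUBIC))
```

```text
[ 0.50857372 -0.08500235  0.06145043] [-1.79989472e+02 -6.26037926e-03 -5.82568466e+01] [-15.81154665  36.89402082  35.51829177 112.10274931 -32.05991107
  41.08372312 -19.08174565] [0.27064067 0.29462693 0.26837316] [-0.01650808  0.12578854  0.00476104] 0.05676304616987646
```

View pics/wrist10.png

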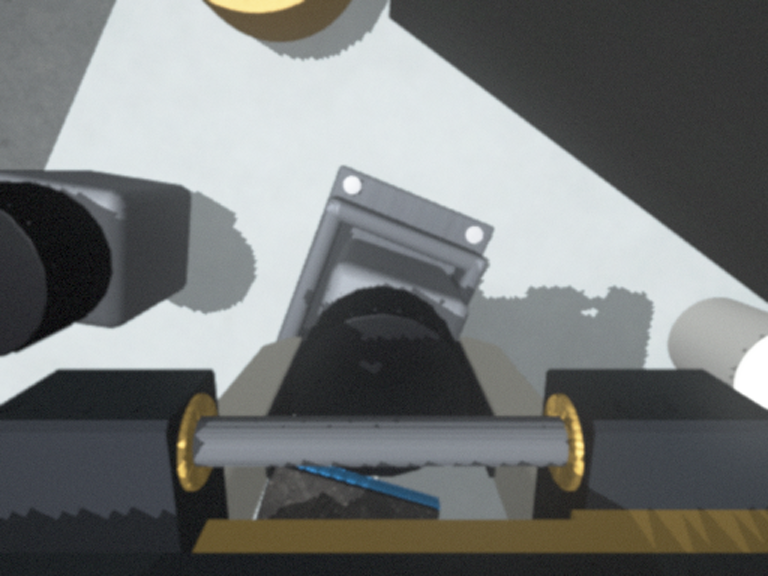

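View pics/s10z.png

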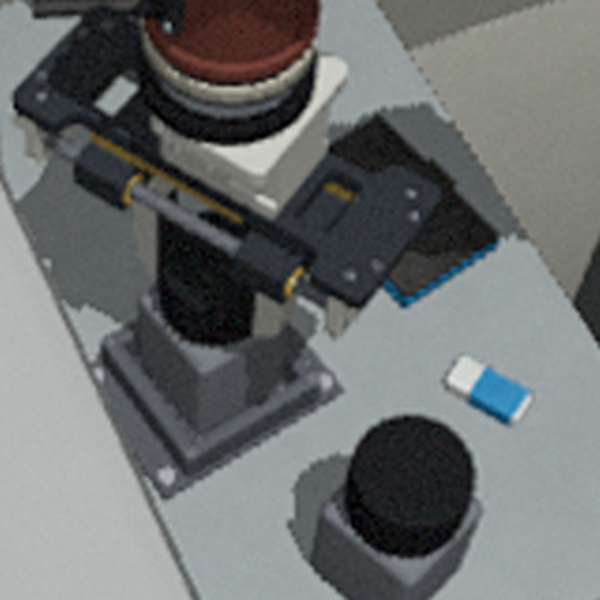

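Request:
{"op": "apply_moves", "data": {"claw": [1,1,1,1,1,1,1,1,1,1], "travel": [[0,0,-0.0004],[0,0,-0.0008],[0,0,-0.0012],[0,0,-0.0016],[0,0,-0.002],[0,0,-0.0024],[0,0,-0.0028],[0,0,-0.0032],[0,0,-0.0036],[0,0,-0.004]], "turn": [-0.14,-0.28,-0.42,-0.56,-0.7,-0.84,-0.98,-1.12,-1.26,-1.4]}}

```text
time: 23.15
position: [0.507, -0.0847, 0.0653]
eef_rot: [-179.9, 0.1, 22.2]
force: [-1.8, 1.0, 1.2]
finger_gap: 0.0567
```

Request:
{"op": "apply_moves", "data": {"claw": [1,1,1,1,1,1,-1,-1,-1,-1], "travel": [[0,0,-0.0004],[0,0,-0.0008],[0,0,-0.0012],[0,0,-0.0016],[0,0,-0.0017],[0,0,-0.0017],[0,0,-0.0017],[0,0,-0.0017],[0,0,-0.0017],[0,0,-0.0017]], "turn": [-0.14,-0.28,-0.42,-0.56,-0.6,-0.6,-0.6,-0.6,-0.6,-0.6]}}

```text
time: 24.15
position: [0.5093, -0.0846, 0.067]
eef_rot: [179.9, -0.0, 56.3]
force: [0.0, 1.0, 0.2]
finger_gap: 0.084
```

Run:
```python
from h import *
s=state(); print(s["position"],s["eef_rot"],s["joint_pos"],s["force"],s["torque"],s["finger_gap"])
for n in("wrist","side"): cv2.imwrite(f"pics/{n}11.png",cv2.resize(viewer.capture(n),None,fx=1.5,fy=1.5,interpolation=cv2.INTER_CUBIC))
im=cv2.imread("pics/side11.png"); cv2.imwrite("pics/s11z.png",cv2.resize(im[180:420,320:560],None,fx=2.5,fy=2.5,interpolation=cv2.INTER_CUBIC))
```

```text
[ 0.50933421 -0.0846399   0.06704437] [ 1.79937299e+02 -3.31666630e-02  5.63298341e+01] [  5.41735985  32.09607412   2.36542726 111.124321    -2.10389459
  36.74918546  65.43587477] [0.00255973 0.96335707 0.23241409] [-0.00124825  0.0460562   0.00728315] 0.08404302733053733
```

View pics/wrist11.png

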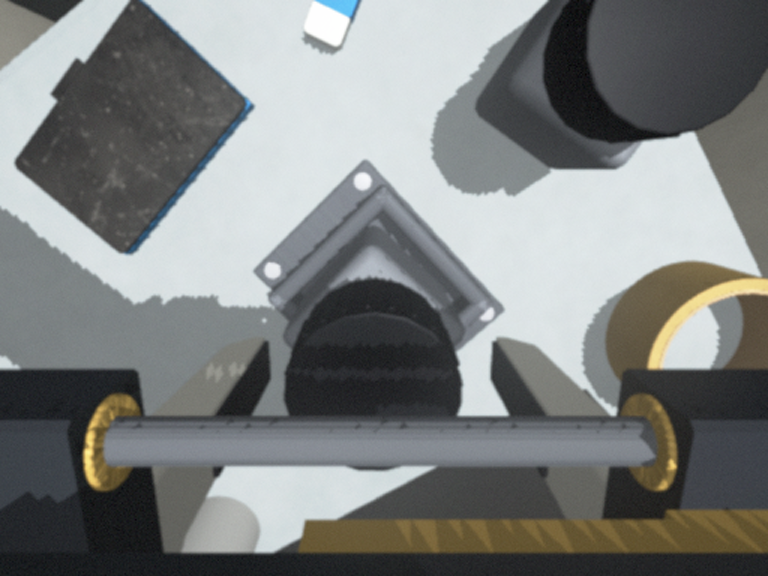

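View pics/s11z.png

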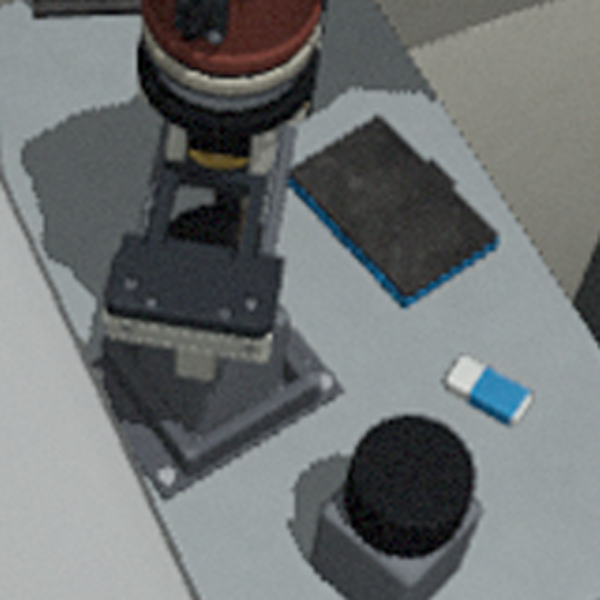

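Total about 3.85 rad of tool turn; a third regrip gives margin for slack.

Request:
{"op": "apply_moves", "data": {"claw": [-1,-1,-1,-1,-1,-1,-1,-1,1,1], "travel": [[0,0,0],[0,0,0],[0,0,0],[0,0,0],[0,0,0],[0,0,0],[0,0,0],[0,0,0],[0,0,0],[0,0,0]], "turn": [0.14,0.28,0.42,0.56,0.7,0.84,0.98,1.0,1.0,1.0]}}

```text
time: 25.25
position: [0.5086, -0.0848, 0.0671]
eef_rot: [-180.0, -0.0, -0.9]
force: [-0.7, 0.3, -1.0]
finger_gap: 0.0815
```

Request:
{"op": "apply_moves", "data": {"claw": [1,1,1,1,1,1,1,1,1,1], "travel": [[0,0,0],[0,0,0],[0,0,0],[0,0,0],[0,0,0],[0,0,-0.0004],[0,0,-0.0008],[0,0,-0.0012],[0,0,-0.0016],[0,0,-0.002]], "turn": [0,0,0,0,0,-0.14,-0.28,-0.42,-0.56,-0.7]}}

```text
time: 26.25
position: [0.5071, -0.0849, 0.0688]
eef_rot: [-179.9, 0.1, 39.4]
force: [-1.9, 0.3, 0.2]
finger_gap: 0.0575
```

Request:
{"op": "apply_moves", "data": {"claw": [1,1,1,1,1,1,1,1,1,1], "travel": [[0,0,-0.0004],[0,0,-0.0008],[0,0,-0.002],[0,0,-0.004],[0,0,-0.006],[0,0,-0.008],[0,0,-0.01],[0,0,-0.012],[0,0,-0.012],[0,0,-0.012]], "turn": [-0.14,-0.28,-0.3,-0.3,-0.3,-0.3,-0.3,-0.3,-0.3,-0.3]}}

```text
time: 27.25
position: [0.5083, -0.0849, 0.0812]
eef_rot: [-180.0, 0.0, 56.3]
force: [-2.8, -0.2, 0.7]
finger_gap: 0.0578
```

Run:
```python
from h import *
s=state(); print(s["position"],s["eef_rot"],s["joint_pos"],s["force"],s["torque"],s["finger_gap"])
```

```text
[ 0.50828628 -0.08488459  0.08118772] [-1.79981205e+02  1.91247763e-02  5.63173118e+01] [  5.33816332  30.82471587   2.52052438 110.44709759  -2.04699729
  38.79575407  65.41654364] [-2.76017693 -0.22920821  0.66292509] [-0.09240556  0.51336368 -0.00110759] 0.057792087396570435
```

Request:
{"op": "apply_moves", "data": {"claw": [1,1,1,1,1,1,1,1,1,1], "travel": [[0,0,-0.006],[0,0,-0.014],[0,0,-0.022],[0,0,-0.03],[0,0,-0.038],[0,0,-0.046],[0,0,-0.054],[0,0,-0.06],[0,0,-0.06],[0,0,-0.06]], "turn": [0,0,0,0,0,0,0,0,0,0]}}

```text
time: 28.25
position: [0.5084, -0.0849, 0.1411]
eef_rot: [-180.0, 0.0, 56.3]
force: [1.0, -0.7, -1.0]
finger_gap: 0.0579
```

Run:
```python
from h import *
s=state(); print(s["position"],s["eef_rot"],s["joint_pos"],s["force"],s["torque"],s["finger_gap"])
for n in("wrist","side"): cv2.imwrite(f"pics/{n}12.png",cv2.resize(viewer.capture(n),None,fx=1.5,fy=1.5,interpolation=cv2.INTER_CUBIC))
im=cv2.imread("pics/side12.png"); cv2.imwrite("pics/s12z.png",cv2.resize(im[150:420,320:560],None,fx=2.2,fy=2.2,interpolation=cv2.INTER_CUBIC))
```

```text
[ 0.50843905 -0.08485082  0.14106759] [-1.79998037e+02  2.65299582e-03  5.63233027e+01] [  5.03343068  26.01423224   2.90483893 106.70209472  -1.73024911
  47.32864937  65.14070608] [ 1.00987354 -0.73293634 -0.98690144] [0.03704652 0.01687608 0.04742357] 0.05786252552340267
```

View pics/wrist12.png

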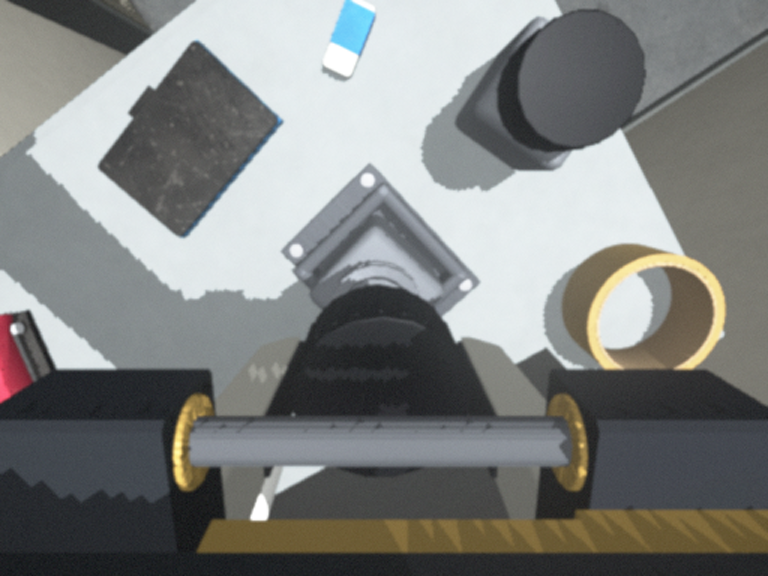

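View pics/s12z.png

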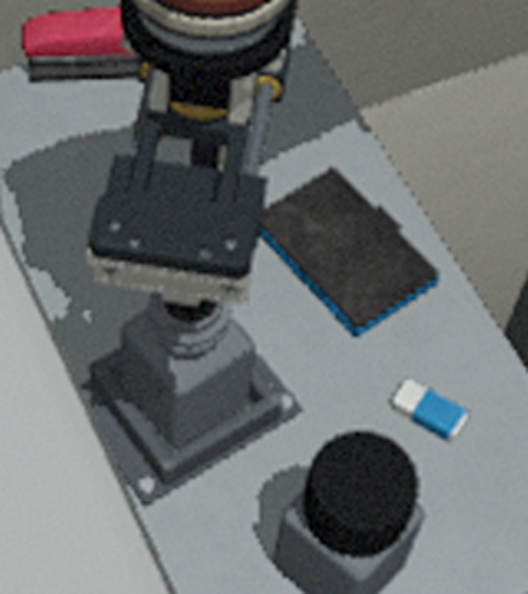

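Request:
{"op": "apply_moves", "data": {"claw": [1,1,1,1,1,1,1,1,1,1], "travel": [[-0.01,0.004,0],[-0.03,0.012,0],[-0.052,0.021,0],[-0.074,0.03,0],[-0.096,0.039,0],[-0.115,0.047,0],[-0.127,0.052,0],[-0.133,0.055,0.01],[-0.133,0.055,0.03],[-0.133,0.055,0.05]], "turn": [0.1,0.22,0.34,0.46,0.58,0.7,0.82,0.92,0.98,0.98]}}

```text
time: 29.35
position: [0.4806, -0.2263, 0.0903]
eef_rot: [180.0, -0.0, 0.1]
force: [-0.9, 1.2, -1.1]
finger_gap: 0.0577
```

Run:
```python
from h import *
s=state(); print(s["position"],s["eef_rot"],s["joint_pos"],s["force"],s["finger_gap"])
for n in("wrist","side"): cv2.imwrite(f"pics/{n}13.png",cv2.resize(viewer.capture(n),None,fx=1.5,fy=1.5,interpolation=cv2.INTER_CUBIC))
```

```text
[ 0.48057265 -0.22631922  0.09033118] [ 1.79974458e+02 -6.13827954e-03  8.96956708e-02] [ 11.2728598   32.07454293  17.48612496 107.83754241 -13.73673547
  42.10356884  36.58604215] [-0.88371851  1.17498463 -1.05064985] 0.057666455547808866
```

View pics/wrist13.png

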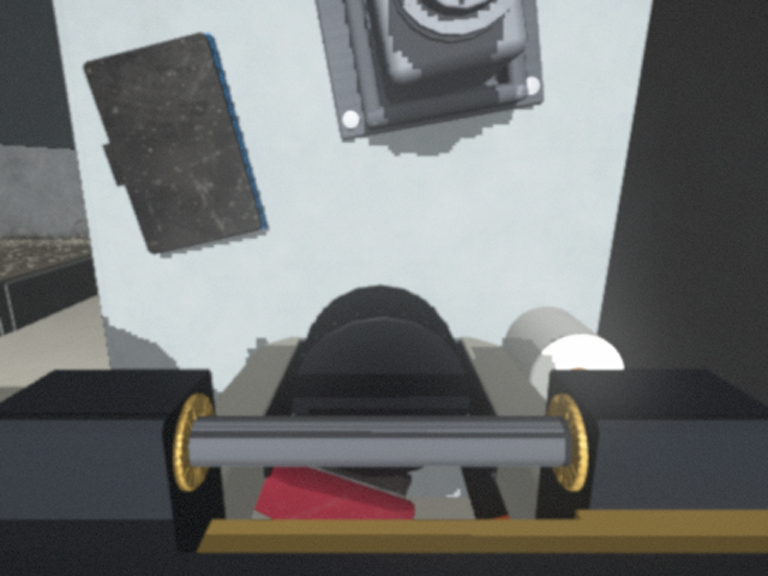

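View pics/side13.png

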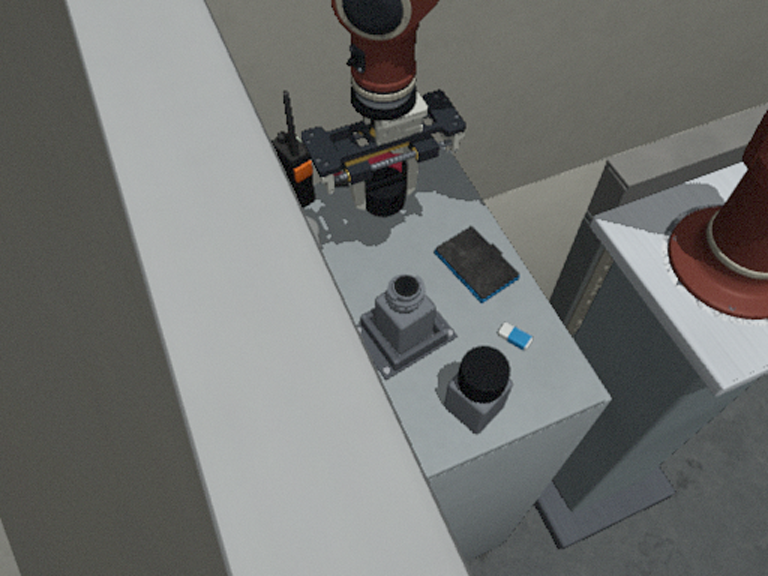

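Request:
{"op": "apply_moves", "data": {"claw": [1,1,1,1,1,1,1,1,1,1], "travel": [[0,0,0.015],[0,0,0.03],[0,0,0.045],[0,0,0.06],[0,0,0.075],[0,0,0.088],[0,0,0.098],[0,0,0.106],[0,0,0.11],[0,0,0.112]], "turn": [0,0,0,0,0,0,0,0,0,0]}}

```text
time: 30.45
position: [0.4805, -0.2261, -0.0211]
eef_rot: [180.0, 0.0, 0.2]
force: [0.4, 0.9, -1.0]
finger_gap: 0.0578
```

Request:
{"op": "apply_moves", "data": {"claw": [1,1,1,1,1,1,1,1,1,1], "travel": [[0,0,0.001],[0,0,0.002],[0,0,0.003],[0,0,0.004],[0,0,0.005],[0,0,0.006],[0,0,0.007],[0,0,0.007],[0,0,0.007],[0,0,0.007]], "turn": [0,0,0,0,0,0,0,0,0,0]}}

```text
time: 31.45
position: [0.4805, -0.2261, -0.0279]
eef_rot: [180.0, 0.0, 0.2]
force: [-0.1, 0.1, -0.3]
finger_gap: 0.0575
```

Run:
```python
from h import *
s=state(); print(s["position"],s["eef_rot"],s["force"],s["torque"],s["finger_gap"])
for n in("side",): cv2.imwrite(f"pics/{n}14.png",cv2.resize(viewer.capture(n)[60:220,160:360],None,fx=4,fy=3.7,interpolation=cv2.INTER_CUBIC))
```

```text
[ 0.4805168  -0.22605239 -0.02793304] [1.79999502e+02 4.59713885e-03 1.71834842e-01] [-0.09018688  0.07153065 -0.32297197] [-0.0905539   0.04436264  0.00628083] 0.05753318228331281
```

View pics/side14.png

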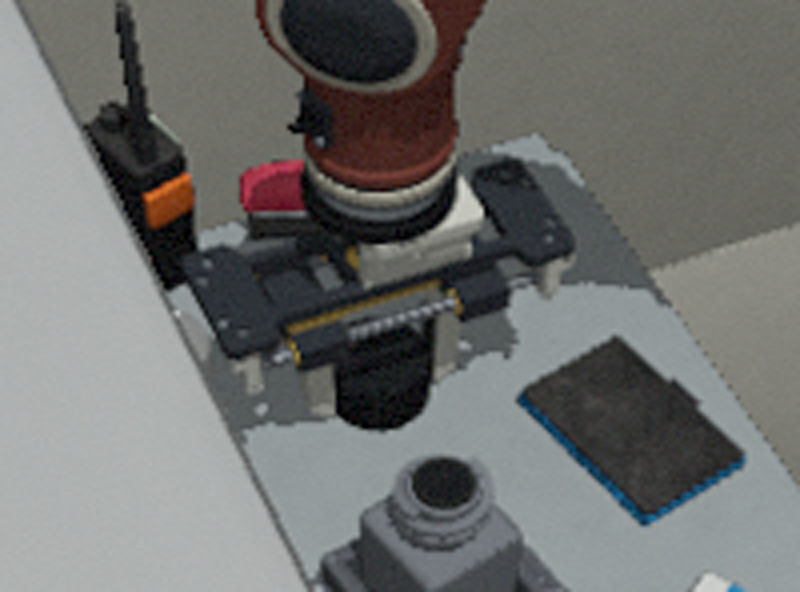

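Request:
{"op": "apply_moves", "data": {"claw": [1,1,1,1,1,1,1,1,1,1], "travel": [[0,0,0.0005],[0,0,0.001],[0,0,0.0015],[0,0,0.002],[0,0,0.0025],[0,0,0.0025],[0,0,0.0025],[0,0,0.0025],[0,0,0.0025],[0,0,0.0025]], "turn": [0,0,0,0,0,0,0,0,0,0]}}

```text
time: 32.5
position: [0.4806, -0.2258, -0.0284]
eef_rot: [-180.0, -0.1, 0.2]
force: [-3.7, 1.1, 15.6]
finger_gap: 0.0579
```

Contact (15.6 N upward): the cap rests on the top. Release and retreat.

Request:
{"op": "apply_moves", "data": {"claw": [1,1,-0.7,-0.7,-0.7,-0.7,-0.7,-0.7,-0.7,-0.7], "travel": [[0,0,-0.0015],[0,0,-0.002],[0,0,-0.002],[0,0,-0.002],[0,0,-0.002],[0,0,-0.002],[0,0,-0.002],[0,0,-0.002],[0,0,-0.002],[0,0,-0.002]], "turn": [0,0,0,0,0,0,0,0,0,0]}}

```text
time: 33.5
position: [0.4806, -0.226, -0.0284]
eef_rot: [180.0, -0.0, 0.2]
force: [0.1, 0.1, 0.5]
finger_gap: 0.079
```

Request:
{"op": "apply_moves", "data": {"claw": [-0.7,-0.7,-0.7,-0.7,-0.7,-0.7,-0.7,-0.7,-0.7,-0.7], "travel": [[0,0,-0.005],[0,0,-0.015],[0,0,-0.03],[0,0,-0.05],[0,0,-0.08],[0,0,-0.12],[0,0,-0.16],[0,0,-0.2],[0,0,-0.24],[0,0,-0.25]], "turn": [0,0,0,0,0,0,0,0,0,0]}}

```text
time: 34.5
position: [0.4827, -0.2277, 0.2271]
eef_rot: [179.8, -0.5, 0.1]
force: [0.5, 0.4, 0.3]
finger_gap: 0.079
```

Request:
{"op": "apply_moves", "data": {"claw": [-0.7,-0.7,-0.7,-0.7,-0.7,-0.7,-0.7,-0.7,-0.7,-0.7], "travel": [[0,0,-0.02],[0,0,-0.02],[0,0,-0.02],[0,0,-0.02],[0,0,-0.02],[0,0,-0.02],[0,0,-0.02],[0,0,-0.02],[0,0,-0.02],[0,0,-0.02]], "turn": [0,0,0,0,0,0,0,0,0,0]}}

```text
time: 35.5
position: [0.4806, -0.2261, 0.2416]
eef_rot: [180.0, 0.0, 0.2]
force: [0.4, -0.2, -0.3]
finger_gap: 0.079
```

Run:
```python
from h import *
s=state(); print(s["position"],s["force"],s["finger_gap"])
pickle.dump(viewer.get_calibration("wrist"),open("c15.pkl","wb"))
for n in("wrist","side","top"): cv2.imwrite(f"pics/{n}15.png",cv2.resize(viewer.capture(n),None,fx=1.5,fy=1.5,interpolation=cv2.INTER_CUBIC))
```

```text
[ 0.48055903 -0.22605101  0.24156883] [ 0.40153522 -0.19640962 -0.29944934] 0.07899616968139676
```

View pics/wrist15.png

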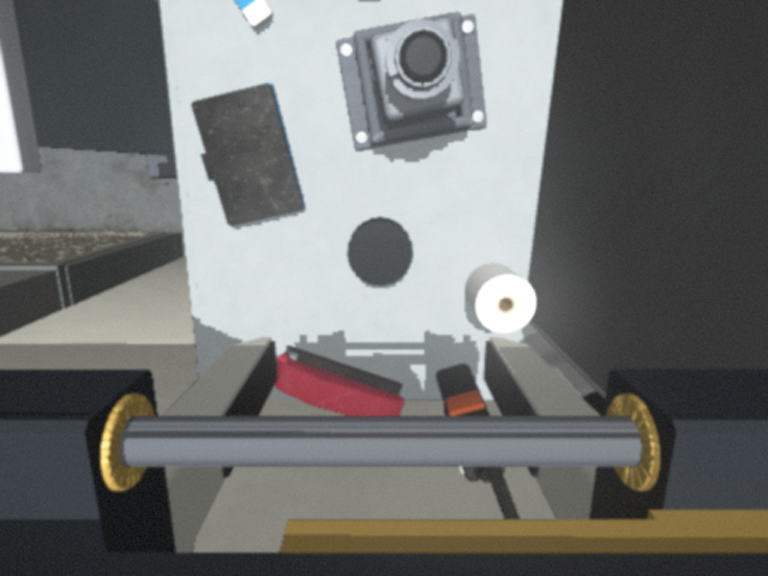

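View pics/side15.png

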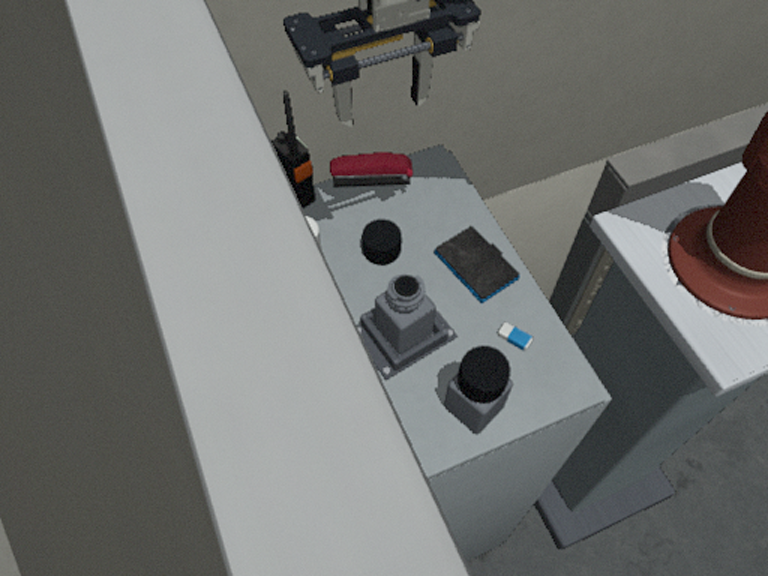

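View pics/top15.png

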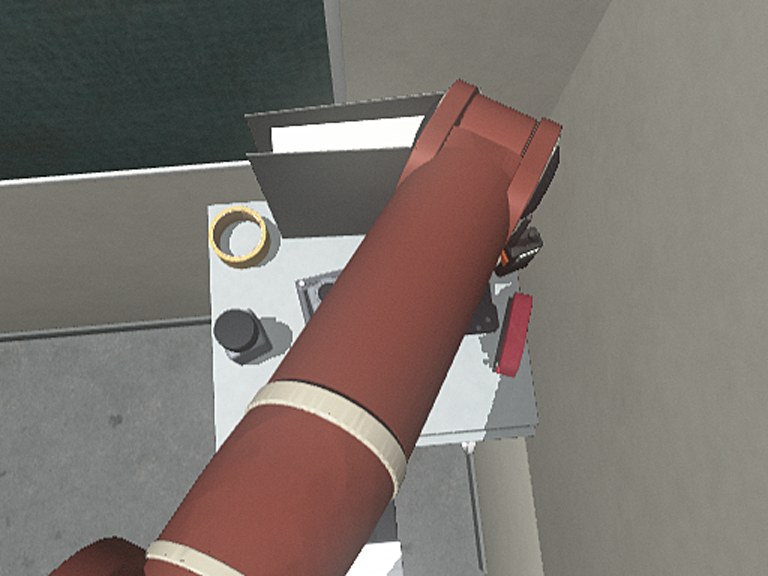

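Run:
```python
from h import *
c=pickle.load(open("c15.pkl","rb"))
print("cap",wz(c,380,249,.039),"dia",np.linalg.norm(wz(c,348,249,.039)-wz(c,412,249,.039)),"neck",wz(c,423,56,.12),"screws",np.mean([wz(c,*p,.007) for p in[(347,50),(467,26),(477,117),(361,136)]],0))
print(r.hand_in())
```

```text
cap [ 0.4801 -0.224 ] dia 0.05590035778060817 neck [ 0.5071 -0.0872] screws [ 0.5082   -0.084425]
the job is handed in; nothing more can be done
None
```

The job is done and handed in at about 36 s of the 72 s; `hand_in` gave no verdict.

- **Weighing:** The left canister (nearer y = +0.05) read 2.2 N and was set back on its spot, still closed. The right one read 7.1 N, so it is the full one.
- **Cradle and cap:** I stood the full canister in the cradle and unscrewed its cap in three twists with two regrips, about 4.8 rad of tool turn in all. I lifted the cap clear and laid it on the bare cabinet top at (0.480, -0.224). It met the top at 15.6 N before I let go.

**Last checks:**
- The pictures show the open canister upright in the cradle, its neck within about 3 mm of the cradle centre. The cap lies flat and the empty canister stands closed.
- I saw no bystander out of place in the side, wrist and top views. I judged this by eye and did not measure it; the arm hid part of the last top view.
- The gripper is clear of everything, with wrist force about 0.

**What failed or disagreed:**
- **First grasp:** It missed and closed above the cap without contact. Two views showed the fingertips about 35 mm above the reported TCP, so I worked with that offset from then on.
- **Top camera:** Its cap positions were about 5 mm off from the other two views.
- **Full canister's grip:** I gripped it about 6.5 mm off centre. I allowed for this when setting it in the cradle and recentred before unscrewing.

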